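UV-C disinfection of hand lenses, both faces, with a turnover cradle

ROBOT

A 6-joint arm with a two-finger parallel gripper is mounted at the origin on a cart in front of the work surface, level with it; the furniture and walls round the work are solid. World frame = base frame: x ahead of the robot, y to its left, z up, the work surface at z = 0. Lengths are in m, angles in rad, forces in N, time in s.
With the tool pointing down it reaches from about 0.25 to 0.725 m from the base axis. Payload 9.7 kg.
Tool frame: the origin (TCP) lies between the finger pads; the fingertips stand 25 mm ahead of it and the grasp point (between the pads) lies 6 mm ahead of it; z points along the fingers, y is the line along which they close (so a half turn about z gives the same grasp; the last joint's range is limited). The gripper opens to 85 mm and grips with 20 to 120 N. Pads are 22 mm wide; open, the fingers measure 114 mm over their backs; the gripper's body (76 mm by 85 mm) begins 54 mm behind the grasp point. The pads swing forward as they close: fully open they stand 13 mm farther back than shut.
Start: joints at [1.275, 0.087, 0.176, 1.66, 0, 1.571], TCP at [0.16, 0.526, 0.256] pointing down, gripper open.
Joint ranges: [-3.13, 3.13], [-0.85, 1.81], [-1.15, 1.24], [-2.2, 2.28], [-1.44, 1.52], [-3.14, 3.14]. Speed limits (rad/s): [2.22, 2.22, 2.57, 3.14, 3.14, 3.14].

INTERFACE

Orientations are given as a unit quaternion [x, y, z, w].
In Python, from bench import get_obs, snapshot, get_calibration, bot gives the robot as it stands.
- The arm moves only by the shell command python3 -m handwheel 'ROWS'. ROWS is JSON, a list of rows, each a list of 3 entries, a list of its own where there are three numbers: the shift along the tool's x, y, z in mm, then the turn, a rotation vector about the tool's x, y, z in degrees, then the finger opening in mm, from 0 to 85.4. A call has 1 to 20 rows; each row shifts and turns the commanded pose from where the row before left it, along the tool's axes as they then stand; what a row does not reach is not made up. A row lasts 1/12 s, in which the tool goes at most 41.7 mm and 7.16 degrees, less where a joint would pass 70% of its speed; a pose out of reach is approached as far as the arm can. A call is refused whole if a number of a shift passes 41.7 or a number of a turn 7.16, either way. A call with a gripper value outside its range is refused whole. The fingers move at their own pace and stop on an object; the grip force is fixed at half the most. Time passes only in rows, so rows that do not move let the fingers close. It gives the time, the measured TCP pose, the force, the opening and the grip force at its end, in the units of the state.
- get_obs(): the state, without advancing time (a new reading comes with each control period).
- snapshot(name): name is "scene" or "top" or "wrist"; returns the picture (480x640x3 uint8, blue, green, red); there is no depth.
- get_calibration(name): a dict with "intrinsics" (3x3 intrinsics, pixels), "R" (3x3) and "t" (3): a world point X has camera coordinates R X + t. Camera axes: x right, y down, z forward; pixel columns grow to the right and rows downward; lengths in m; the calibration is good to about 2 mm. A picture is of the moment at which its call begins: read the wrist's pose just before it. get_calibration takes no time and is no camera call; for the wrist camera it gives the pose at the moment of the call.
- bot.job_done(): hands the job in; it is judged then, once.
The state is a dict: "t": time; "joint_pos": joint angles; "dq": joint speeds; "tau": joint torques, N m; "eef_pos": TCP position; "ee_rot": TCP orientation; "ft_force": force on the tool from outside, world axes, zero at the start; "torque": the same for the moment, N m; "finger_gap": finger opening in m; "grasp_force": force on a finger pad.
Only numpy, scipy, OpenCV 4.12 (cv2) and the standard library are available. Lean on these libraries where they do the work, as an engineer would, in place of code of your own. Each camera call takes 0.05 s, during which the arm holds its last target. There are 200 camera calls.

TASK

Disinfect the used hand lenses on the blue mat on both faces: lay each in a nest of the cradle's open left leaf (blue handle), switch the lamp on for at least three seconds (its lever moves only with the red collar pulled up) and off again. Turn the lenses over: fold the empty right leaf (green handle) over onto them, swing both leaves together across to the right and fold the left leaf back flat, so that the lenses lie upside down in nests of the right leaf, both leaves flat. Then switch the lamp on again and leave it on; keep the gripper out of the cradle whenever the lamp is on, and leave the other things on the desk alone.

Things in the scene. Friction and masses are not known exactly. Their poses are not given: they have to be found in the camera images.
- station: the UV-C station, fixed: base plate, turnover cradle and lamp. Origin under the middle of the cradle's hinge on the desk; x runs along the hinge away from the robot, y to the left, z up. The hinge rod lies 48 mm above the origin. The lamp hood stands on two posts over the far end, from x = +170 mm backwards, its underside about 220 mm high; keep the hand in front of it
- cradle_mid (a point): the middle of the hinge rod, 48 mm over the desk; while the lamp is on the gripper must stay at least 150 mm away from this point
- leaf_left (a joint): angle of the left leaf (with the blue handle): 0 = open, lying flat to the left (+y of the station); pi = folded over flat to the right. A stiff hinge: the leaf (0.28 kg) stays wherever it is left, and its handle takes about 3 to 10 N to move; two leaves push each other when they meet face to face, and closed together they keep a 15 mm gap for the lenses
- leaf_right (a joint): angle of the right leaf (with the green handle): 0 = open, lying flat to the right (-y of the station); pi = folded over flat to the left. It may start a little raised. Same stiff hinge
- leaf_left_grip (a point): middle of the left leaf's blue handle, a round bar 12 mm thick along the hinge's x direction, 71 mm long (from 1 to 72 mm on the robot's side of the cradle's middle), 134 mm from the hinge axis, at the height of the hinge axis when the leaf lies flat; 38 mm are free between the bar and the leaf's edge. One arm at the end near the robot joins it to the leaf. It can be pinched from above across the bar and turns between the fingers as the leaf swings
- leaf_right_grip (a point): middle of the right leaf's green handle, the same bar on the far half (from 1 to 72 mm on the far side of the cradle's middle), 134 mm from the hinge axis. When the leaves are closed on one another the two bars lie in one line end to end, so that both can be pinched at once where they meet
- leaf_left_end (a point): the inner end of the blue bar (x = 0 of the station, 134 mm from the hinge): where the two bars meet when closed
- leaf_right_end (a point): the inner end of the green bar (x = 0 of the station, 134 mm from the hinge)
- lever (a joint): lamp switch lever: 0 = OFF (leans 0.4 rad to the switch's -y side, towards the white dot), 0.8 = ON (leans 0.4 rad to its +y side, towards the orange dot). It swings about an axis along the switch's x, 46 mm above the switch's origin, and stays at either end. Locked while its collar is down
- collar (a joint): how far the red locking collar is pulled up along the lever: 0 = down (lock engaged), 0.012 = fully up. At least 9 mm up frees the lever to pass the gate; a spring (3 N down, 5 N up) draws it back, and it drops into the notch when the lever is at either end
- switch: the lamp's switch box, fixed, 84 x 112 x 42 mm, white; origin under its middle on the desk; z up, the lever stands in the middle of its top
- collar_grip (a point): where to pinch the red collar: middle of its 20 mm thick, 24 mm high waist, under a 30 mm wide flange, 56 mm from the lever's pivot along the lever while down; pinch along the switch's x (the lever's axis), then the collar may tilt between the fingers. The steel gate beneath reaches 27 mm above the pivot
- leaf_left_nest1 (a point): nest 1 (nearest the robot) of the left leaf: centre of a lens seated in it, 6 mm above the leaf's floor and 56 mm from the hinge axis; nests are 80 mm apart along the hinge. A nest is four rubber pins 6.8 mm high on the lens's diagonals, which leave it 2 to 4 mm of play, so that fingers can come down along the leaf's length or across it. The leaf's floor is 40.5 mm above the desk when flat, 7.5 mm below the hinge axis
- leaf_left_nest2 (a point): nest 2 (the middle one) of the left leaf: centre of a lens seated in it, 6 mm above the leaf's floor and 56 mm from the hinge axis; nests are 80 mm apart along the hinge. A nest is four rubber pins 6.8 mm high on the lens's diagonals, which leave it 2 to 4 mm of play, so that fingers can come down along the leaf's length or across it. The leaf's floor is 40.5 mm above the desk when flat, 7.5 mm below the hinge axis
- leaf_left_nest3 (a point): nest 3 (the farthest) of the left leaf: centre of a lens seated in it, 6 mm above the leaf's floor and 56 mm from the hinge axis; nests are 80 mm apart along the hinge. A nest is four rubber pins 6.8 mm high on the lens's diagonals, which leave it 2 to 4 mm of play, so that fingers can come down along the leaf's length or across it. The leaf's floor is 40.5 mm above the desk when flat, 7.5 mm below the hinge axis
- leaf_right_nest1 (a point): nest 1 (nearest the robot) of the right leaf: centre of a lens seated in it, 6 mm above the leaf's floor and 56 mm from the hinge axis; nests are 80 mm apart along the hinge. A nest is four rubber pins 6.8 mm high on the lens's diagonals, which leave it 2 to 4 mm of play, so that fingers can come down along the leaf's length or across it. The leaf's floor is 40.5 mm above the desk when flat, 7.5 mm below the hinge axis
- leaf_right_nest2 (a point): nest 2 (the middle one) of the right leaf: centre of a lens seated in it, 6 mm above the leaf's floor and 56 mm from the hinge axis; nests are 80 mm apart along the hinge. A nest is four rubber pins 6.8 mm high on the lens's diagonals, which leave it 2 to 4 mm of play, so that fingers can come down along the leaf's length or across it. The leaf's floor is 40.5 mm above the desk when flat, 7.5 mm below the hinge axis
- leaf_right_nest3 (a point): nest 3 (the farthest) of the right leaf: centre of a lens seated in it, 6 mm above the leaf's floor and 56 mm from the hinge axis; nests are 80 mm apart along the hinge. A nest is four rubber pins 6.8 mm high on the lens's diagonals, which leave it 2 to 4 mm of play, so that fingers can come down along the leaf's length or across it. The leaf's floor is 40.5 mm above the desk when flat, 7.5 mm below the hinge axis
- lens1_mid (a point): a used hand lens: white ring with a clear lens, round, 54 mm across and 12 mm high, 45 g; this point is its centre, 6 mm from either face; its z axis points up as the lens lies at the start, and down once the lens is turned over. Some of the three lenses may be absent
- lens2_mid (a point): a used hand lens: white ring with a clear lens, round, 54 mm across and 12 mm high, 45 g; this point is its centre, 6 mm from either face; its z axis points up as the lens lies at the start, and down once the lens is turned over. Some of the three lenses may be absent
- lens3_mid (a point): a used hand lens: white ring with a clear lens, round, 54 mm across and 12 mm high, 45 g; this point is its centre, 6 mm from either face; its z axis points up as the lens lies at the start, and down once the lens is turned over. Some of the three lenses may be absent
- torch: bystander: grey pen torch, 134 mm long, 16 mm thick; leave it alone
- drops: bystander: eye-drop bottle with a blue cap, 25 mm wide, 62 mm high; leave it alone
Not all that is in view belongs to the job. Leave any yellow look-alike of the part that bears lens2_mid alone.

How it is judged:
On the way, in this order (a step that is already met when the one before it is completed fails the run):
1. every lens lies in a nest of the open left leaf, as it lay on the mat, and the lamp is on for at least 3 s with its collar down in the notch ((distance between lens1_mid and leaf_left_nest1 below 0.007 m or distance between lens1_mid and leaf_left_nest2 below 0.007 m or distance between lens1_mid and leaf_left_nest3 below 0.007 m) and (distance between lens2_mid and leaf_left_nest1 below 0.007 m or distance between lens2_mid and leaf_left_nest2 below 0.007 m or distance between lens2_mid and leaf_left_nest3 below 0.007 m) and (distance between lens3_mid and leaf_left_nest1 below 0.007 m or distance between lens3_mid and leaf_left_nest2 below 0.007 m or distance between lens3_mid and leaf_left_nest3 below 0.007 m) and angle between each of lens1_mid, lens2_mid, lens3_mid's own z axis and vertical below 0.2 rad and value of joint leaf_left below 0.1 rad and value of joint lever above 0.7 rad and value of joint collar below 0.004 m), for 2.9 s.
2. the lamp is switched off again, the collar down (value of joint lever below 0.1 rad and value of joint collar below 0.004 m), for 0.2 s.
3. the right leaf is folded over onto the left one, the lenses between them (value of joint leaf_right above 3 rad and value of joint leaf_left below 0.12 rad and (distance between lens1_mid and leaf_left_nest1 below 0.012 m or distance between lens1_mid and leaf_left_nest2 below 0.012 m or distance between lens1_mid and leaf_left_nest3 below 0.012 m) and (distance between lens2_mid and leaf_left_nest1 below 0.012 m or distance between lens2_mid and leaf_left_nest2 below 0.012 m or distance between lens2_mid and leaf_left_nest3 below 0.012 m) and (distance between lens3_mid and leaf_left_nest1 below 0.012 m or distance between lens3_mid and leaf_left_nest2 below 0.012 m or distance between lens3_mid and leaf_left_nest3 below 0.012 m)), for 0.2 s.
4. both leaves together are swung across to the right, the lenses between them (value of joint leaf_left above 3 rad and value of joint leaf_right below 0.12 rad and (distance between lens1_mid and leaf_right_nest1 below 0.012 m or distance between lens1_mid and leaf_right_nest2 below 0.012 m or distance between lens1_mid and leaf_right_nest3 below 0.012 m) and (distance between lens2_mid and leaf_right_nest1 below 0.012 m or distance between lens2_mid and leaf_right_nest2 below 0.012 m or distance between lens2_mid and leaf_right_nest3 below 0.012 m) and (distance between lens3_mid and leaf_right_nest1 below 0.012 m or distance between lens3_mid and leaf_right_nest2 below 0.012 m or distance between lens3_mid and leaf_right_nest3 below 0.012 m)), for 0.2 s.
5. the left leaf is folded back flat and the lamp is still off (all of step 2 and value of joint each of leaf_left, leaf_right below 0.1 rad), for 0.2 s.
At the end, for the whole second after the job is handed in: every lens lies upside down (within 0.2 rad) in a nest of the right leaf (centre within 7 mm of the nest's point), both leaves lie flat open (within 0.1 rad), the lamp's lever is at ON (over 0.7 rad) with its collar down (under 4 mm) ((distance between lens1_mid and leaf_right_nest1 below 0.007 m or distance between lens1_mid and leaf_right_nest2 below 0.007 m or distance between lens1_mid and leaf_right_nest3 below 0.007 m) and (distance between lens2_mid and leaf_right_nest1 below 0.007 m or distance between lens2_mid and leaf_right_nest2 below 0.007 m or distance between lens2_mid and leaf_right_nest3 below 0.007 m) and (distance between lens3_mid and leaf_right_nest1 below 0.007 m or distance between lens3_mid and leaf_right_nest2 below 0.007 m or distance between lens3_mid and leaf_right_nest3 below 0.007 m) and angle between each of lens1_mid, lens2_mid, lens3_mid's own z axis and vertical above 2.94 rad and value of joint each of leaf_left, leaf_right below 0.1 rad and value of joint lever above 0.7 rad and value of joint collar below 0.004 m); the robot touches nothing.
It fails at once if the gripper is within 150 mm of the cradle's middle while the lamp is on (lever past its middle) (value of joint lever above 0.5 rad and distance between the grasp point and cradle_mid below 0.15 m).
It fails at once if the pen torch is pushed more than 30 mm aside (distance of torch from where it was at the start of the episode above 0.03 m).
It fails at once if the eye-drop bottle is pushed more than 30 mm aside (distance of drops from where it was at the start of the episode above 0.03 m).
Of lens1, lens2, lens3 only 2 to 3 are there at a start; the rules pass over those that are not, and their reading is None.
At some moment in a run one of lens1, lens2, lens3 may be knocked a few centimetres aside while the robot is not near it.
Once in a run the grip may slacken for a moment while it holds something.
It also fails if it takes over 210 s, if anything falls off the work surface, if the arm or the gripper's body presses on something with over 40 N, if the wrist force passes 120 N, or if a joint passes its speed limit or range.

## Working session

There is one attempt and no reset: what is moved stays moved. The work goes in short steps, Python scripts to look and compute and a shell command to move; the robot and the scene stay as the last step left them, time stands still between calls to the robot, and variables do not carry over. Pictures are saved under pics/ and viewed, at most 14 in all, crops included, and the job is handed in when it is done.

```bash
ls; mkdir -p pics; python3 - <<'E'
from bench import *
import cv2
for n in("scene","top"):
    cv2.imwrite(f"pics/{n}0.png",snapshot(n)); print(n,get_calibration(n))
o=get_obs(); print(o)
E
```

```text
pics
scene {'intrinsics': array([[554.00403527,   0.        , 322.06923092],
       [  0.        , 554.00403527, 248.89137873],
       [  0.        ,   0.        ,   1.        ]]), 'R': array([[ 0.59227466, -0.80570625, -0.00694103],
       [-0.55309094, -0.40028263, -0.73066013],
       [ 0.58591906,  0.4365905 , -0.68270608]]), 't': array([-0.23227037,  0.40484548,  0.69123747])}
top {'intrinsics': array([[496.46117475,   0.        , 320.64843664],
       [  0.        , 496.46117475, 238.65424942],
       [  0.        ,   0.        ,   1.        ]]), 'R': array([[ 7.65201952e-02, -9.97067728e-01, -7.77941516e-04],
       [-9.75057507e-01, -7.46679355e-02, -2.09015686e-01],
       [ 2.08344708e-01,  1.67524588e-02, -9.77911979e-01]]), 't': array([0.08180655, 0.53502705, 0.93849096])}
{'t': 0.1, 'joint_pos': array([ 1.27498360e+00,  8.74306871e-02,  1.75196182e-01,  1.65975958e+00,
       -8.50981912e-06,  1.57082130e+00]), 'dq': array([-0.00012255, -0.00113155,  0.00037916,  0.00031912, -0.00111488,
        0.00125127]), 'tau': array([ 7.49187820e-04, -5.21559334e+01,  4.65654337e+01,  1.61009200e-02,
        1.27683140e-05, -8.12608562e-06]), 'eef_pos': array([0.1602893 , 0.52595497, 0.25563102]), 'ee_rot': array([ 1.47380002e-01,  9.89079762e-01, -5.92971119e-04, -8.40399567e-05]), 'ft_force': array([ 0.43024449, -1.10788499, -0.833503  ]), 'torque': array([-0.04839393, -0.00730184,  0.01553749]), 'grasp_force': 0.0, 'finger_gap': 0.08539867451788866}
```

View pics/top0.png

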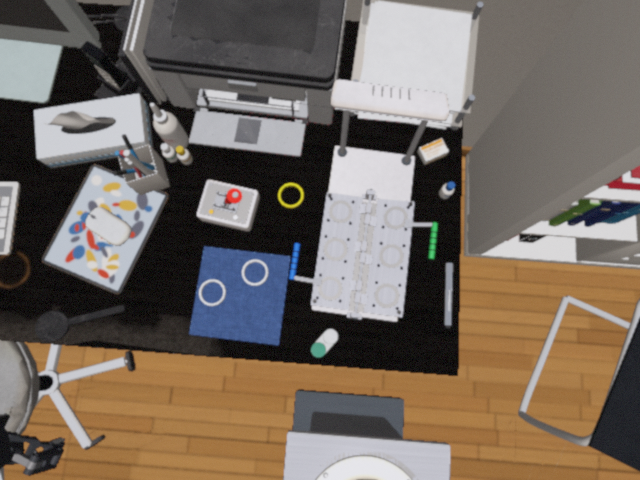

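View pics/scene0.png

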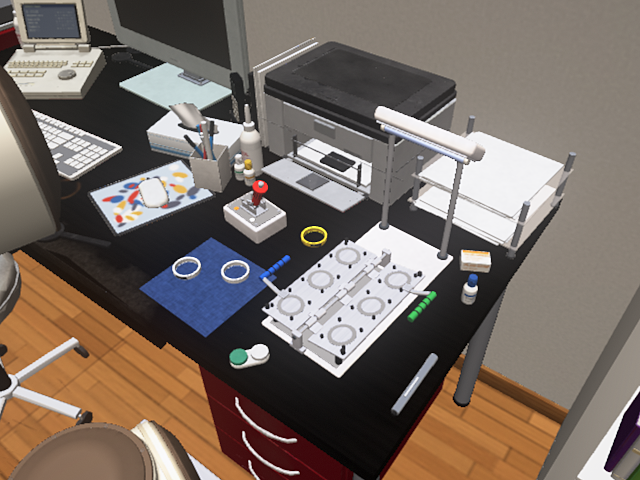

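The top view shows two lenses on the mat at about (212,292) and (255,272), with the yellow decoy at (291,195). The blue bar is at (295,262), the green bar at (433,240), the collar at (233,196), the switch box at (228,205), and the nests on the left leaf at about (331,287), (335,248) and (341,211).

```bash
cat > h.py <<'E'
from bench import *
import cv2, numpy as np
from scipy.spatial.transform import Rotation as Rn
def ray(uv,z,c):
    K,R,t=c["intrinsics"],c["R"],c["t"]
    d=R.T@np.linalg.solve(K,np.array([uv[0],uv[1],1.])); o=-R.T@t
    return o+d*(z-o[2])/d[2]
def proj(X,c):
    p=c["intrinsics"]@(c["R"]@np.asarray(X)+c["t"]); return p[:2]/p[2]
def blobs(m,amin=30):
    n,l,s,ce=cv2.connectedComponentsWithStats(m.astype(np.uint8))
    return [(s[i],ce[i],l==i) for i in range(1,n) if s[i,4]>amin]
E
python3 - <<'E'
from h import *
im=cv2.imread("pics/top0.png"); c=get_calibration("top"); c2=get_calibration("scene"); im2=cv2.imread("pics/scene0.png")
def tri(a,b):
    P=[k["intrinsics"]@np.c_[k["R"],k["t"]] for k in(c,c2)]
    X=cv2.triangulatePoints(P[0],P[1],np.array(a,float),np.array(b,float)).ravel(); return X[:3]/X[3]
def masks(im):
    h=cv2.cvtColor(im,cv2.COLOR_BGR2HSV); H,S,V=[h[...,i].astype(int) for i in range(3)]
    return dict(blue=(abs(H-110)<12)&(S>180)&(V>150),green=(abs(H-67)<14)&(S>150)&(V>100),red=((H<6)|(H>174))&(S>180)&(V>120),white=(S<50)&(V>190))
M,M2=masks(im),masks(im2)
for n,z in(("blue",.052),("green",.052),("red",.11)):
    for mm,k in((M,c),(M2,c2)):
        for s,ce,m in blobs(mm[n],15):
            print(n,s,ce.round(1),ray(ce,z,k).round(4))
for s,ce,m in blobs(M["white"],40):
    if s[0]<330 and 160<s[1]<320: 
        pts=np.argwhere(m)[:,::-1].astype(np.float32); print("w",s,ce.round(1),cv2.minEnclosingCircle(pts),ray(cv2.minEnclosingCircle(pts)[0],.008,c).round(4), cv2.minAreaRect(pts) if s[4]>800 else "")
g=cv2.cvtColor(im[120:340,180:480],cv2.COLOR_BGR2GRAY)
crop=cv2.resize(im[140:340,190:450],None,fx=3,fy=3,interpolation=cv2.INTER_CUBIC); cv2.imwrite("pics/topc.png",crop)
E
```

```text
blue [293 243   7  14  62] [295.9 249.1] [0.503  0.1705 0.052 ]
blue [291 258   6  11  39] [293.7 262.5] [0.4756 0.1724 0.052 ]
blue [289 269   7  10  35] [291.4 273.5] [0.4532 0.175  0.052 ]
blue [282 255   8   7  36] [285.7 258.1] [0.5096 0.1696 0.052 ]
blue [277 260   6   6  20] [280.  262.6] [0.4942 0.1708 0.052 ]
blue [268 264  11   9  42] [273.1 267.8] [0.4764 0.1723 0.052 ]
blue [260 271  10   8  39] [264.4 274.4] [0.4541 0.174  0.052 ]
green [428 222  10  37 168] [432.9 239.4] [ 0.5439 -0.1029  0.052 ]
green [427 291   9   9  43] [431.7 294.8] [ 0.5868 -0.093   0.052 ]
green [423 298   7   6  23] [426.1 300.4] [ 0.5697 -0.0914  0.052 ]
green [419 302   7   6  24] [422.1 304.7] [ 0.557  -0.0905  0.052 ]
green [415 307   7   5  23] [418.3 309. ] [ 0.5449 -0.09    0.052 ]
green [408 311  10   8  45] [412.8 314.6] [ 0.5285 -0.0885  0.052 ]
red [609 181  31   8 138] [623.4 185.1] [ 0.6664 -0.4553  0.11  ]
red [226 190  15  13  98] [232.2 197.1] [0.5846 0.2979 0.11  ]
red [ 89 233   6  14  31] [ 90.8 240.1] [0.4798 0.5554 0.11  ]
red [253 180  15  13 119] [259.9 186.9] [0.5919 0.29
[... 454 characters left out ...]
 346] [  9.9 214.2] ((8.0, 217.89285278320312), 35.798309326171875) [0.5318 0.789  0.008 ] 
w [  1 197   8   9  59] [  4.7 200.9] ((5.0, 201.0), 5.000100135803223) [0.5681 0.8032 0.008 ] 
w [215 196   9   9  57] [218.6 199.8] ((218.72222900390625, 199.72222900390625), 4.611542224884033) [0.6059 0.3474 0.008 ] 
w [  0 208   7   8  53] [  2.9 211.5] ((3.0, 211.5), 4.609872341156006) [0.5449 0.8025 0.008 ] 
w [  0 218   6   9  44] [  2.2 222.2] ((2.0, 222.0), 4.472236156463623) [0.522  0.7998 0.008 ] 
w [242 260  26  25 147] [253.8 272.4] ((254.5, 272.0), 13.200478553771973) [0.4565 0.2547 0.008 ] 
w [199 280  26  25 139] [211.3 292.2] ((211.5, 292.0), 13.313627243041992) [0.4085 0.3386 0.008 ]
```

View pics/topc.png

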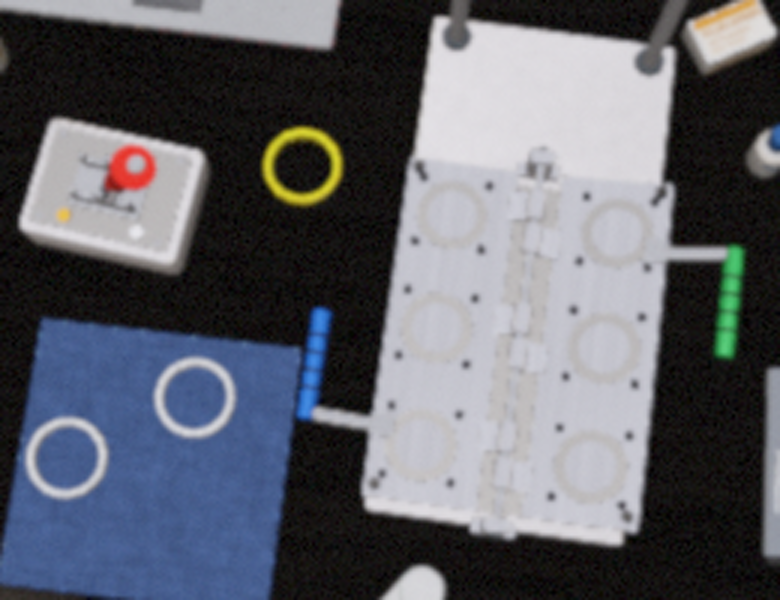

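```bash
python3 - <<'E'
from h import *
from scipy.optimize import least_squares
c=get_calibration("top"); c2=get_calibration("scene")
f=lambda p,z:ray((190+p[0]/3-.33,140+p[1]/3-.33),z,c)
N=[f(p,.0415) for p in((421,444),(438,327),(453,214))]
NR=[f(p,.0415) for p in((590,466),(605,347),(617,232))]
print(np.round(N,4),np.round(NR,4))
loc=np.array([(-.08,.056),(0,.056),(.08,.056),(-.0365,.134)])
obs=np.array([n[:2] for n in N]+[np.array([.479,.1723])])
def T(p,l): ca,sa=np.cos(p[2]),np.sin(p[2]); return p[:2]+l@np.array([[ca,sa],[-sa,ca]])
r=least_squares(lambda p:(T(p,loc)-obs).ravel(),[.5,.04,-.1]); print("station",r.x,r.fun.round(4))
print("right nests model",T(r.x,loc[:3]*[1,-1]).round(4))
# lever/box
for p in((63,214),(136,232)): print("dot",f(p,.042).round(4))
for p in((55,120),(205,152),(180,262),(24,228)): print("corner",f(p,.042).round(4))
P=[k["intrinsics"]@np.c_[k["R"],k["t"]] for k in(c,c2)]
for n,a,b in(("red",(232.2,197.1),(259.9,186.9)),("green",(432.9,239.4),(422,305))):
    X=cv2.triangulatePoints(P[0],P[1],np.array(a,float),np.array(b,float)).ravel(); print(n,X[:3]/X[3])
E
```

```text
[[0.4322 0.0965 0.0415]
 [0.512  0.0908 0.0415]
 [0.5916 0.0861 0.0415]] [[ 0.4262 -0.0162  0.0415]
 [ 0.507  -0.0223  0.0415]
 [ 0.5875 -0.0268  0.0415]]
station [ 0.50821916  0.03548908 -0.06120257] [-0.0004 -0.0002 -0.0004  0.0006 -0.0001  0.0004  0.001  -0.0008]
right nests model [[ 0.4249 -0.0155]
 [ 0.5048 -0.0204]
 [ 0.5846 -0.0253]]
dot [0.5711 0.353  0.042 ]
dot [0.5622 0.3016 0.042 ]
corner [0.6379 0.3668 0.042 ]
corner [0.6227 0.2603 0.042 ]
corner [0.5435 0.2693 0.042 ]
corner [0.5592 0.3784 0.042 ]
red [0.58541327 0.29503064 0.11480328]
green [ 0.53869014 -0.09795406  0.07341741]
```

```bash
cat >> h.py <<'E'
ST=np.array([.5082,.0355]); SY=-.0612
def stn(x,y,z=0):
    ca,sa=np.cos(SY),np.sin(SY); return np.array([ST[0]+ca*x-sa*y,ST[1]+sa*x+ca*y,z])
def plan(target,yang,tilt=None):
    """delta in tool axes to target TCP pointing down, tool y at world angle yang (rad, mod pi)"""
    o=get_obs(); R=Rn.from_quat(o["ee_rot"]); best=None
    for k in(0,np.pi):
        y=np.array([np.cos(yang+k),np.sin(yang+k),0]); z=np.array([0,0,-1.]); x=np.cross(y,z)
        Rt=Rn.from_matrix(np.c_[x,y,z]); d=(R.inv()*Rt).as_rotvec(degrees=True)
        if best is None or np.linalg.norm(d)<np.linalg.norm(best): best=d
    s=R.inv().apply(np.asarray(target)-o["eef_pos"])*1000
    print("shift mm",s.round(1),"rot",best.round(2),"pos",o["eef_pos"].round(4),"q6",o["joint_pos"][5].round(2),"f",o["ft_force"].round(1),"gap",o["finger_gap"].round(4),"t",round(o["t"],1))
E
python3 - <<'E'
from h import *
plan([.4325,.297,.23],np.pi/2+SY)
E
```

```text
Traceback (most recent call last):
  File "h.py", line 24, in plan
    print("shift mm",s.round(1),"rot",best.round(2),"pos",o["eef_pos"].round(4),"q6",o["joint_pos"][5].round(2),"f",o["ft_force"].round(1),"gap",o["finger_gap"].round(4),"t",round(o["t"],1))
                                                                                                                                                 ^^^^^^^^^^^^^^^^^^^^^
AttributeError: 'float' object has no attribute 'round'
```

```bash
sed -i 's/o\["finger_gap"\].round(4)/round(o["finger_gap"],4)/' h.py
python3 - <<'E'
from h import *
plan([.4325,.297,.23],np.pi/2+SY)
E
```

```text
shift mm [-327.1 -139.6   25.8] rot [-7.000e-02 -1.000e-02 -1.344e+01] pos [0.1603 0.526  0.2556] q6 1.57 f [ 0.4 -1.1 -0.8] gap 0.0854 t 0.1
```

```bash
python3 -m handwheel '[[[-27.3,-11.6,2],[0,0,0],85],[[-27.3,-11.6,2],[0,0,0],85],[[-27.3,-11.6,2],[0,0,0],85],[[-27.3,-11.6,2],[0,0,0],85],[[-27.3,-11.6,2],[0,0,0],85],[[-27.3,-11.6,2],[0,0,0],85],[[-27.3,-11.6,2],[0,0,0],85],[[-27.3,-11.6,2],[0,0,0],85],[[-27.3,-11.6,2],[0,0,0],85],[[-27.3,-11.6,2],[0,0,0],85],[[-27.3,-11.6,2],[0,0,0],85],[[-27.3,-11.6,2],[0,0,0],85],[[0,0,0],[0,0,-4.5],85],[[0,0,0],[0,0,-4.5],85],[[0,0,0],[0,0,-4.4],85],[[0,0,0],[0,0,0],85],[[0,0,0],[0,0,0],85]]'
python3 - <<'E'
from h import *
c=get_calibration("wrist"); im=snapshot("wrist"); cv2.imwrite("pics/w1.png",im); print(-c["R"].T@c["t"])
plan([.4325,.297,.23],np.pi/2+SY)
h=cv2.cvtColor(im,cv2.COLOR_BGR2HSV)
for s,ce,m in blobs((h[...,1]<60)&(h[...,2]>150),300):
    e=cv2.minAreaRect(np.argwhere(m)[:,::-1].astype(np.float32)); print(s,e,ray(e[0],.009,c).round(4))
for n in("leaf",): print(proj(stn(-.08,.056,.0465),c),proj([.4565,.2547,.006],c))
E
```

```text
t: 1.52
eef_pos: [0.4331, 0.2974, 0.232]
ee_rot: [0.032, 0.999, -0.0, -0.0]
ft_force: [0.3, -0.4, 0.4]
finger_gap: 0.0849
grasp_force: 0.0
[0.34952075 0.3022258  0.34979782]
shift mm [ 0.5 -0.5  2.1] rot [-0.01 -0.02 -0.19] pos [0.433  0.2975 0.2321] q6 0.67 f [-0.3 -1.   0. ] gap 0.0851 t 1.6
[  20   43   66   81 2005] ((52.700008392333984, 83.0999984741211), (48.746280670166016, 85.41779327392578), 26.56505012512207) [0.3237 0.0989 0.009 ]
[ 331  139   67   67 1182] ((364.0000305175781, 172.0), (65.05381774902344, 66.46803283691406), 45.0) [0.4079 0.3373 0.009 ]
[  500   143   140   254 16694] ((595.586669921875, 263.78375244140625), (143.07659912109375, 240.2030792236328), 12.757533073425293) [0.5031 0.5412 0.009 ]
[    0   160   153   261 29723] ((75.99998474121094, 289.99993896484375), (151.99996948242188, 259.99993896484375), 0.0) [0.4986 0.0723 0.009 ]
[ 238  204   64   61 1099] ((269.2500305175781, 233.75001525878906), (62.22539520263672, 60.10407257080078), 45.0) [0.4563 0.2535 0.009 ]
[ 293  329  132   94 9132] ((358.692626953125, 374.38116455078125), (126.3879165649414, 93.52342224121094), 5.19442892074585) [0.6066 0.3265 0.009 ]
[ 57.81338705 230.91340547] [270.98415845 232.81506313]
```

View pics/w1.png

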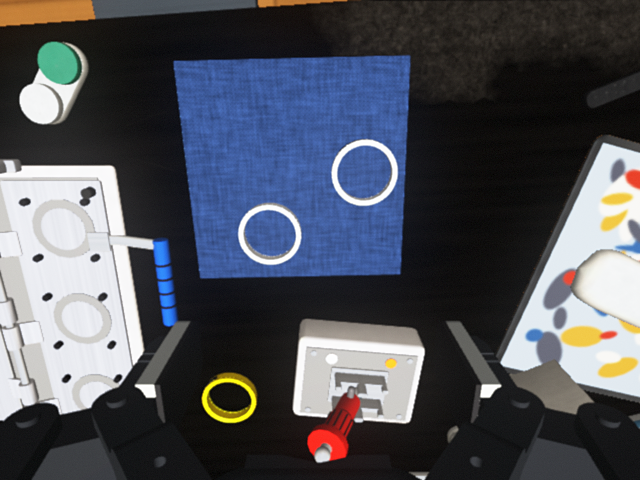

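The wrist view shows the lenses at (269,234) and (364,172), the leaf with its blue bar at (164,280), and the switch at (358,370) with its collar at (325,440). Next I pick lens A.

```bash
python3 - <<'E'
from h import *
plan([.4563,.2538,.030],np.pi/2+SY)
E
```

```text
shift mm [-26.1 -42.  202.1] rot [-0.01 -0.02 -0.19] pos [0.433  0.2975 0.2321] q6 0.67 f [-0.3 -1.   0. ] gap 0.0851 t 1.6
```

```bash
python3 -m handwheel '[[[-13,-21,15],[0,0,0],78],[[-13,-21,25],[0,0,0],78],[[0,0,30],[0,0,0],78],[[0,0,30],[0,0,0],78],[[0,0,30],[0,0,0],78],[[0,0,25],[0,0,0],78],[[0,0,20],[0,0,0],78],[[0,0,12],[0,0,0],78],[[0,0,8],[0,0,0],78],[[0,0,4],[0,0,0],78],[[0,0,0],[0,0,0],78],[[0,0,0],[0,0,0],78]]'
python3 - <<'E'
from h import *
plan([.4563,.2538,.027],np.pi/2+SY)
E
```

```text
t: 2.57
eef_pos: [0.4569, 0.2543, 0.0343]
ee_rot: [0.031, 1.0, 0.0, 0.001]
ft_force: [0.5, 0.4, 0.5]
finger_gap: 0.0783
grasp_force: 0.0
shift mm [ 0.6 -0.5  7.3] rot [ 0.04  0.06 -0.06] pos [0.4569 0.2543 0.0343] q6 0.57 f [0.5 0.4 0.5] gap 0.0783 t 2.6
```

```bash
python3 -m handwheel '[[[0.5,-0.5,5],[0,0,0],78],[[0,0,0],[0,0,0],60],[[0,0,0],[0,0,0],40],[[0,0,0],[0,0,0],40],[[0,0,0],[0,0,0],40],[[0,0,0],[0,0,0],40],[[0,0,0],[0,0,0],40]]'
python3 - <<'E'
from h import *
plan(stn(-.08,.056,.14),np.pi/2+SY)
E
```

```text
t: 3.15
eef_pos: [0.4563, 0.2536, 0.0294]
ee_rot: [0.031, 1.0, 0.0, 0.001]
ft_force: [-2.3, -1.0, 6.0]
finger_gap: 0.0485
grasp_force: 61.8
shift mm [  14.6 -158.5 -110.7] rot [ 0.04  0.06 -0.04] pos [0.4563 0.2536 0.0294] q6 0.57 f [-2.3 -1.   6. ] gap 0.0485 t 3.1
```

```bash
python3 -m handwheel '[[[0,0,-10],[0,0,0],40],[[0,0,-30],[0,0,0],40],[[0,0,-35],[0,0,0],40],[[0,0,-35],[0,0,0],40],[[0,0,0],[0,0,0],40],[[0,0,0],[0,0,0],40]]'
python3 - <<'E'
from h import *
c=get_calibration("wrist"); im=snapshot("wrist"); cv2.imwrite("pics/w2.png",im)
plan(stn(-.08,.056,.14),np.pi/2+SY)
print([proj(stn(-.08+x,.056,.0405),c).round(1) for x in(0,.08)])
E
```

```text
t: 3.65
eef_pos: [0.457, 0.2541, 0.1412]
ee_rot: [0.031, 1.0, 0.001, 0.002]
ft_force: [0.2, -0.3, -0.7]
finger_gap: 0.0486
grasp_force: 62.0
shift mm [  14.7 -158.6   -1. ] rot [ 0.05  0.08 -0.04] pos [0.4563 0.2537 0.1392] q6 0.57 f [-0.  -0.6 -0.6] gap 0.049 t 3.7
[array([ 30.6, 229.6]), array([ 60.2, 353.2])]
```

View pics/w2.png

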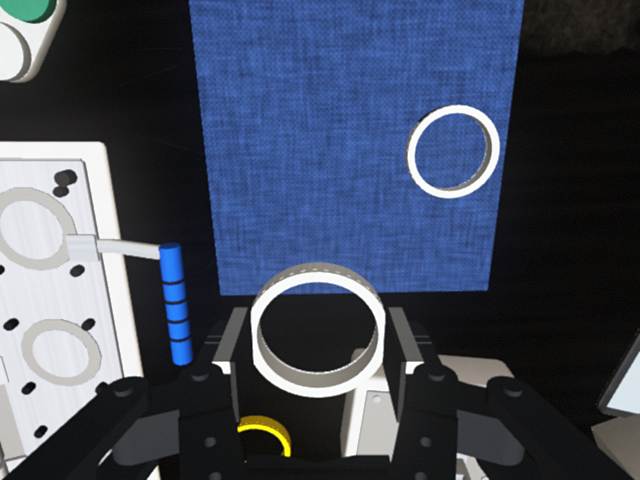

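```bash
python3 -m handwheel '[[[2,-20,0],[0,0,0],40],[[3,-30,0],[0,0,0],40],[[3,-30,0],[0,0,0],40],[[3,-30,0],[0,0,0],40],[[3,-30,0],[0,0,0],40],[[0.5,-18.5,0],[0,0,0],40],[[0,0,0],[0,0,0],40],[[0,0,0],[0,0,0],40]]'
python3 - <<'E'
from h import *
c=get_calibration("wrist"); im=snapshot("wrist"); cv2.imwrite("pics/w3.png",im)
plan(stn(-.08,.056,.14),np.pi/2+SY)
o=get_obs(); print([proj(stn(-.08+x,y,.0405),c).round(1) for x in(0,.08,.16) for y in(.056,-.056)], "tcp+20",proj(o["eef_pos"]-[0,0,.02],c))
E
```

```text
t: 4.37
eef_pos: [0.4311, 0.0953, 0.1372]
ee_rot: [0.032, 0.999, -0.0, -0.001]
ft_force: [-0.1, 1.0, -0.4]
finger_gap: 0.0488
grasp_force: 62.0
shift mm [-0.5  0.3 -2.6] rot [-0.01 -0.08 -0.1 ] pos [0.4313 0.096  0.1374] q6 0.28 f [-0.3  0.4 -0.5] gap 0.0488 t 4.4
[array([319.9, 259.8]), array([119.8, 260.4]), array([320. , 379.7]), array([139.9, 380.2]), array([320.1, 477.7]), array([156.5, 478.1])] tcp+20 [320.43717568 332.18280277]
```

View pics/w3.png

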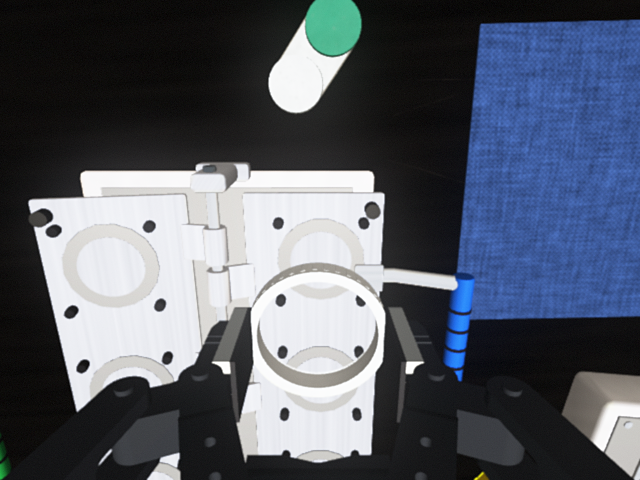

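The left nest 1 ring centre is at (320,258), against a predicted (320,260). The lens hangs centred at (318,330), so I lower it.

```bash
python3 -m handwheel '[[[0.3,0.3,20],[0,0,0],40],[[0,0,20],[0,0,0],40],[[0,0,14],[0,0,0],40],[[0,0,8],[0,0,0],40],[[0,0,3],[0,0,0],40],[[0,0,1],[0,0,0],40],[[0,0,1],[0,0,0],40],[[0,0,0],[0,0,0],40],[[0,0,0],[0,0,0],40]]'
python3 - <<'E'
from h import *
plan(stn(-.08,.056,.069),np.pi/2+SY)
E
```

```text
t: 5.17
eef_pos: [0.4318, 0.0966, 0.072]
ee_rot: [0.031, 1.0, 0.0, 0.001]
ft_force: [0.8, 0.2, -0.6]
finger_gap: 0.0487
grasp_force: 62.0
shift mm [-0.  -0.4  3. ] rot [ 0.02  0.06 -0.04] pos [0.4318 0.0966 0.072 ] q6 0.28 f [ 0.8  0.2 -0.6] gap 0.0487 t 5.2
```

```bash
python3 -m handwheel '[[[0,-0.4,2],[0,0,0],40],[[0,0,1.3],[0,0,0],40],[[0,0,0],[0,0,0],40],[[0,0,0],[0,0,0],40]]'; python3 -m handwheel '[[[0,0,0],[0,0,0],58],[[0,0,0],[0,0,0],64],[[0,0,0],[0,0,0],64],[[0,0,0],[0,0,0],64],[[0,0,-8],[0,0,0],64],[[0,0,-20],[0,0,0],64],[[0,0,-30],[0,0,0],70],[[0,0,-30],[0,0,0],78],[[0,0,0],[0,0,0],78],[[0,0,0],[0,0,0],78]]'
python3 - <<'E'
from h import *
c=get_calibration("wrist"); im=snapshot("wrist"); cv2.imwrite("pics/w4.png",im)
plan([.408,.3376,.14],np.pi/2+SY)
print([proj(stn(-.08+x,.056,.0525),c).round(1) for x in(0,.08)],proj([.408,.3376,.012],c))
E
```

```text
t: 5.5
eef_pos: [0.4313, 0.096, 0.068]
ee_rot: [0.031, 1.0, -0.0, -0.0]
ft_force: [0.4, 0.4, -0.2]
finger_gap: 0.0488
grasp_force: 62.0
t: 6.33
eef_pos: [0.4323, 0.0963, 0.1582]
ee_rot: [0.031, 1.0, 0.0, 0.002]
ft_force: [-1.1, -0.5, -0.7]
finger_gap: 0.0777
grasp_force: 0.0
shift mm [ 38.6 239.5  16.7] rot [ 0.02  0.08 -0.04] pos [0.4317 0.0961 0.1567] q6 0.28 f [ 0.5 -1.2 -0.8] gap 0.0783 t 6.4
[array([317.8, 251.4]), array([317.9, 368.1])] [690.22476801 172.68448545]
```

View pics/w4.png

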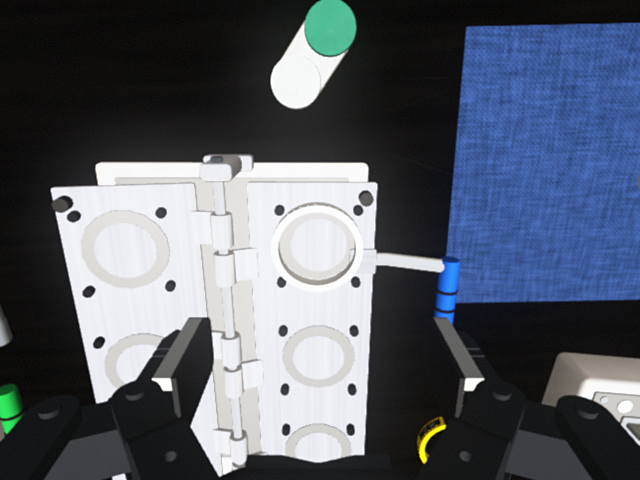

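Lens A sits between the four pins of nest 1, with its centre at (317,247). Now lens B.

```bash
python3 -m handwheel '[[[4,24,0],[0,0,0],78],[[4,30,0],[0,0,0],78],[[5,30,0],[0,0,0],78],[[5,30,0],[0,0,0],78],[[5,30,0],[0,0,0],78],[[5,30,0],[0,0,0],78],[[5,30,0],[0,0,0],78],[[5,25,0],[0,0,0],78],[[0.5,10.5,0],[0,0,0],78],[[0,0,0],[0,0,0],78],[[0,0,0],[0,0,0],78]]'
python3 - <<'E'
from h import *
c=get_calibration("wrist"); im=snapshot("wrist"); cv2.imwrite("pics/w5.png",im)
h=cv2.cvtColor(im,cv2.COLOR_BGR2HSV)
for s,ce,m in blobs((h[...,1]<60)&(h[...,2]>150),800):
    e=cv2.minAreaRect(np.argwhere(m)[:,::-1].astype(np.float32)); 
    if s[2]<120: print(s,e[0],ray(e[0],.011,c).round(4))
plan([.408,.3376,.0294],np.pi/2+SY)
E
```

```text
t: 7.3
eef_pos: [0.4074, 0.337, 0.1551]
ee_rot: [0.031, 1.0, -0.001, -0.001]
ft_force: [0.3, -0.7, -0.3]
finger_gap: 0.0778
grasp_force: 0.0
[ 278  193   81   81 1877] (318.1000061035156, 233.70001220703125) [0.4079 0.3369 0.011 ]
[   0  224   54  218 6424] (26.5, 332.5) [0.4703 0.1206 0.011 ]
shift mm [ -0.4   1.2 125.9] rot [-0.07 -0.05 -0.05] pos [0.4076 0.3365 0.1554] q6 0.75 f [ 0.1 -0.  -0.6] gap 0.078 t 7.3
```

```bash
python3 -m handwheel '[[[-0.3,0.6,20],[0,0,0],78],[[0,0,30],[0,0,0],78],[[0,0,30],[0,0,0],78],[[0,0,20],[0,0,0],78],[[0,0,15],[0,0,0],78],[[0,0,7],[0,0,0],78],[[0,0,4],[0,0,0],78],[[0,0,0],[0,0,0],78],[[0,0,0],[0,0,0],60],[[0,0,0],[0,0,0],40],[[0,0,0],[0,0,0],40],[[0,0,0],[0,0,0],40],[[0,0,0],[0,0,0],40],[[0,0,0],[0,0,0],40]]'
python3 - <<'E'
from h import *
plan(stn(0,.056,.14),np.pi/2+SY)
E
```

```text
t: 8.52
eef_pos: [0.4088, 0.3385, 0.0319]
ee_rot: [0.031, 1.0, 0.001, 0.001]
ft_force: [-1.3, -3.6, 8.6]
finger_gap: 0.0485
grasp_force: 60.3
shift mm [-118.2 -240.1 -108.1] rot [ 0.07  0.12 -0.04] pos [0.4088 0.3385 0.0319] q6 0.75 f [-1.3 -3.6  8.6] gap 0.0485 t 8.5
```

```bash
python3 -m handwheel '[[[0,0,-8],[0,0,0],40],[[0,0,-30],[0,0,0],40],[[0,0,-35],[0,0,0],40],[[0,0,-35],[0,0,0],40],[[-12,-24,0],[0,0,0],40],[[-15,-31,0],[0,0,0],40],[[-15,-31,0],[0,0,0],40],[[-15,-31,0],[0,0,0],40],[[-15,-31,0],[0,0,0],40],[[-15,-31,0],[0,0,0],40],[[-15,-31,0],[0,0,0],40],[[-12,-22,0],[0,0,0],40],[[-4,-8,0],[0,0,0],40],[[0,0,0],[0,0,0],40],[[0,0,0],[0,0,0],40]]'
python3 - <<'E'
from h import *
plan(stn(0,.056,.071),np.pi/2+SY)
E
```

```text
t: 9.77
eef_pos: [0.511, 0.0914, 0.1384]
ee_rot: [0.031, 1.0, 0.0, 0.0]
ft_force: [-0.6, 0.5, -0.4]
finger_gap: 0.0483
grasp_force: 61.8
shift mm [-0.6 -0.  67.4] rot [ 0.02  0.01 -0.09] pos [0.511  0.0914 0.1384] q6 0.24 f [-0.6  0.5 -0.4] gap 0.0483 t 9.8
```

```bash
python3 -m handwheel '[[[-0.3,0,20],[0,0,0],40],[[0,0,20],[0,0,0],40],[[0,0,14],[0,0,0],40],[[0,0,8],[0,0,0],40],[[0,0,3],[0,0,0],40],[[0,0,2],[0,0,0],40],[[0,0,1],[0,0,0],40],[[0,0,0],[0,0,0],40],[[0,0,0],[0,0,0],40]]'; python3 - <<'E'
from h import *
c=get_calibration("wrist"); im=snapshot("wrist"); cv2.imwrite("pics/w6.png",im)
plan(stn(0,.056,.069),np.pi/2+SY)
E
```

```text
t: 10.52
eef_pos: [0.5117, 0.0914, 0.0708]
ee_rot: [0.031, 1.0, 0.0, 0.001]
ft_force: [0.4, -0.3, -0.3]
finger_gap: 0.0484
grasp_force: 61.9
shift mm [0.1 0.1 1.7] rot [ 0.02  0.06 -0.04] pos [0.5117 0.0913 0.0707] q6 0.24 f [-0.5 -0.   0.2] gap 0.0487 t 10.6
```

View pics/w6.png

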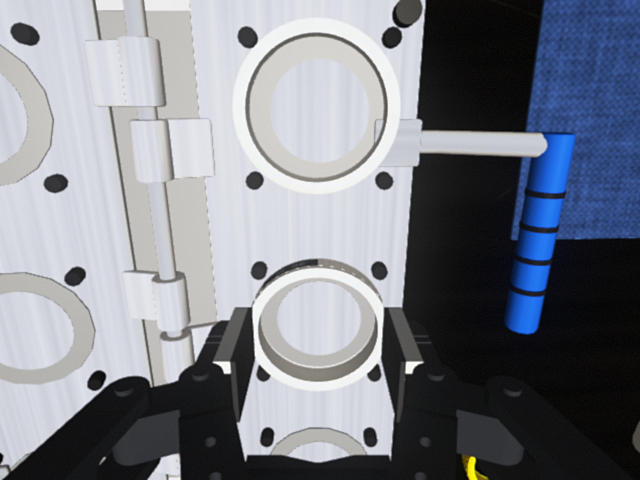

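Lens B is centred at (318,327) over the nest 2 pins, which span x 259–378 and y 270–373. I lower and release it.

```bash
python3 -m handwheel '[[[0,0,1.7],[0,0,0],40],[[0,0,0.5],[0,0,0],40],[[0,0,0],[0,0,0],40],[[0,0,0],[0,0,0],58],[[0,0,0],[0,0,0],64],[[0,0,0],[0,0,0],64],[[0,0,0],[0,0,0],64],[[0,0,-8],[0,0,0],64],[[0,0,-20],[0,0,0],64],[[0,0,-30],[0,0,0],70],[[0,0,-30],[0,0,0],78],[[0,0,0],[0,0,0],78],[[0,0,0],[0,0,0],78]]'
python3 - <<'E'
from h import *
c=get_calibration("wrist"); im=snapshot("wrist"); cv2.imwrite("pics/w7.png",im)
SW=np.array([.5908,.3187]); a=-.147; x=np.array([np.cos(a),np.sin(a)]); y=np.array([-x[1],x[0]])
p=np.r_[SW-y*.056*np.sin(.4),.046+.056*np.cos(.4)]; print("collar",p)
plan(np.r_[p[:2]-x*.0,.20],a)
E
```

```text
t: 11.65
eef_pos: [0.5123, 0.0914, 0.1581]
ee_rot: [0.031, 1.0, 0.0, 0.002]
ft_force: [-0.4, -0.3, -1.1]
finger_gap: 0.0777
grasp_force: 0.0
collar [0.58760584 0.29712777 0.09757942]
shift mm [-63.1 210.2 -43.4] rot [-4.000e-02  7.000e-02 -8.513e+01] pos [0.5116 0.0913 0.1565] q6 0.24 f [ 0.4  0.2 -1.4] gap 0.0785 t 11.7
```

View pics/w7.png

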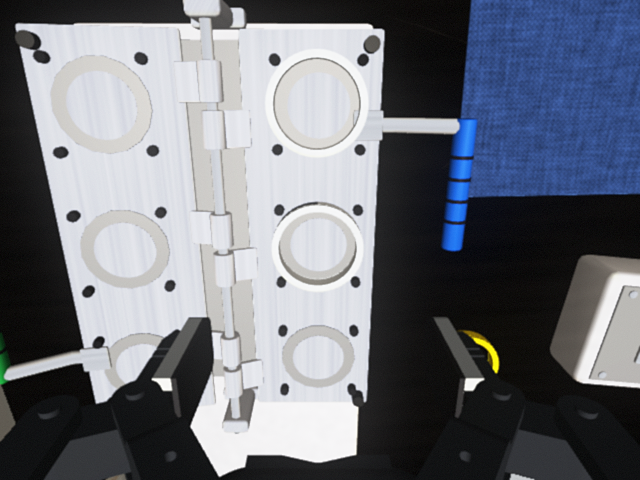

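Both lenses are seated, at (317,103) and (318,247). Next I go over the lever.

```bash
python3 -m handwheel '[[[0,15,-20],[0,0,0],60],[[-9,28,-23],[0,0,0],60],[[-9,28,0],[0,0,0],60],[[-9,28,0],[0,0,0],60],[[-9,28,0],[0,0,0],60],[[-9,28,0],[0,0,0],60],[[-9,28,0],[0,0,0],60],[[-9,27,0],[0,0,0],60]]'; python3 -m handwheel '[[[0,0,0],[0,0,-7.1],60],[[0,0,0],[0,0,-7.1],60],[[0,0,0],[0,0,-7.1],60],[[0,0,0],[0,0,-7.1],60],[[0,0,0],[0,0,-7.1],60],[[0,0,0],[0,0,-7.1],60],[[0,0,0],[0,0,-7.1],60],[[0,0,0],[0,0,-7.1],60],[[0,0,0],[0,0,-7.1],60],[[0,0,0],[0,0,-7.1],60],[[0,0,0],[0,0,-7.1],60],[[0,0,0],[0,0,-7],60],[[0,0,0],[0,0,0],60],[[0,0,0],[0,0,0],60]]'
python3 - <<'E'
from h import *
c=get_calibration("wrist"); im=snapshot("wrist"); cv2.imwrite("pics/w8.png",im)
plan([.5876,.2971,.2],-.147)
for k,X in dict(pivot=(.5908,.3187,.046),col=(.5876,.2971,.0976),box=(.5908,.3187,.042)).items(): print(k,proj(X,c).round(1))
h=cv2.cvtColor(im,cv2.COLOR_BGR2HSV)
for s,ce,m in blobs(((h[...,0]<6)|(h[...,0]>174))&(h[...,1]>170)&(h[...,2]>90),100): print(s,ce)
E
```

```text
t: 12.37
eef_pos: [0.5871, 0.2983, 0.1971]
ee_rot: [0.031, 1.0, -0.001, -0.001]
ft_force: [0.5, -0.2, 0.6]
finger_gap: 0.06
grasp_force: 0.0
t: 13.53
eef_pos: [0.5869, 0.2968, 0.1976]
ee_rot: [-0.652, 0.759, 0.0, -0.001]
ft_force: [-0.0, 0.0, 0.1]
finger_gap: 0.0599
grasp_force: 0.0
shift mm [-0.4 -0.6 -2.2] rot [ 0.07 -0.05 -0.28] pos [0.5869 0.2968 0.1978] q6 -0.95 f [-0.1  0.1  0.9] gap 0.0601 t 13.6
pivot [315.6 259.5]
col [315.2 256.9]
box [315.6 257.4]
[ 288  236   55   54 1855] [314.84474394 262.2722372 ]
```

View pics/w8.png

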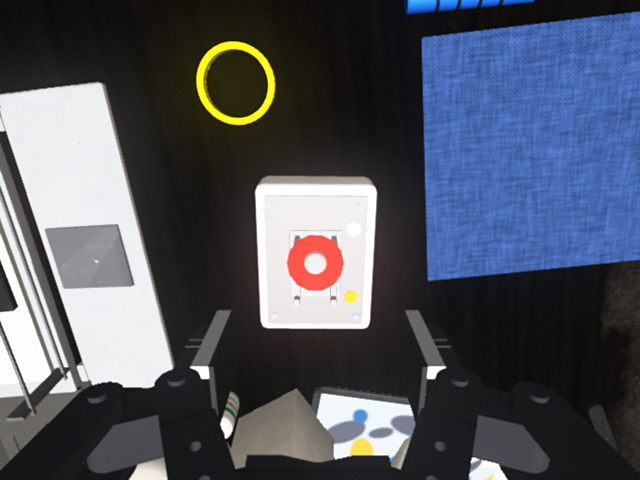

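The lever is seen end-on with its flange at (315,262), as predicted, and the box top is centred. I descend and pinch.

```bash
python3 -m handwheel '[[[-0.5,0,15],[0,0,-0.3],56],[[0,-0.6,25],[0,0,0],56],[[0,0,22],[0,0,0],56],[[0,0,14],[0,0,0],56],[[0,0,8],[0,0,0],56],[[0,0,3],[0,0,0],56],[[0,0,0],[0,0,0],40],[[0,0,0],[0,0,0],15],[[0,0,0],[0,0,0],10],[[0,0,0],[0,0,0],10],[[0,0,0],[0,0,0],10],[[0,0,0],[0,0,0],10],[[0,0,0],[0,0,0],10]]'
python3 - <<'E'
from h import *
plan([.5876,.2971,.11],-.147)
E
```

```text
t: 14.67
eef_pos: [0.5883, 0.2975, 0.1131]
ee_rot: [-0.655, 0.756, -0.0, 0.001]
ft_force: [-0.1, -1.0, 6.4]
finger_gap: 0.0272
grasp_force: 58.9
shift mm [0.5 0.6 3.1] rot [-0.09  0.05  0.26] pos [0.5883 0.2975 0.1131] q6 -0.96 f [-0.1 -1.   6.4] gap 0.0272 t 14.7
```

```bash
python3 -m handwheel '[[[0,0,0],[0,0,0],45],[[0,0,0],[0,0,0],56],[[0.5,0.5,0],[0,0,0],56],[[0,0,5],[0,0,0],56],[[0,0,3],[0,0,0],56],[[0,0,0],[0,0,0],56]]';python3 -m handwheel '[[[0,0,0],[0,0,0],40],[[0,0,0],[0,0,0],15],[[0,0,0],[0,0,0],10],[[0,0,0],[0,0,0],10],[[0,0,0],[0,0,0],10],[[0,0,0],[0,0,0],10],[[0,0,0],[0,0,0],10]]'
```

```text
t: 15.17
eef_pos: [0.5868, 0.2967, 0.1024]
ee_rot: [-0.655, 0.756, 0.0, -0.001]
ft_force: [-0.2, 0.8, -1.0]
finger_gap: 0.056
grasp_force: 0.0
t: 15.75
eef_pos: [0.5878, 0.2969, 0.1041]
ee_rot: [-0.655, 0.756, -0.0, 0.0]
ft_force: [5.2, -0.9, 1.5]
finger_gap: 0.0277
grasp_force: 58.9
```

```bash
python3 - <<'E'
from h import *
im=snapshot("wrist"); im2=snapshot("scene"); a=cv2.resize(im2[130:280,170:320],(480,480),interpolation=cv2.INTER_CUBIC)
cv2.imwrite("pics/w9.png",cv2.resize(np.hstack([im[:,160:480],a]),(800,480)))
E
```

```text
(no output)
```

View pics/w9.png

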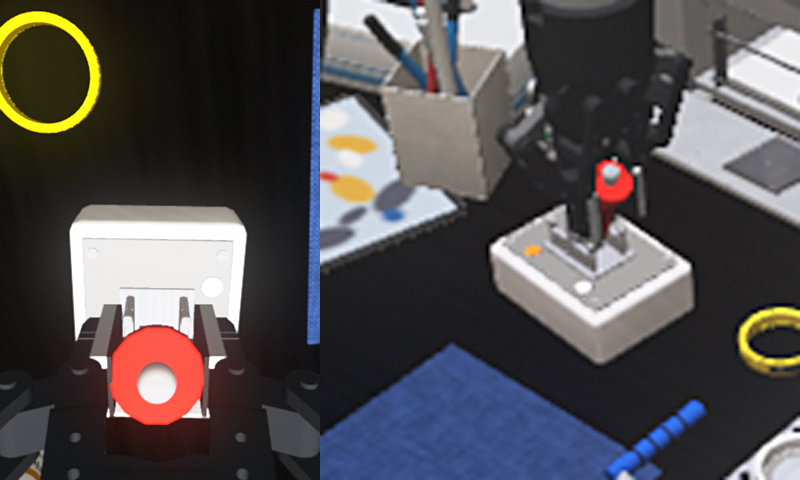

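The fingers close on the tilted flange: the wrist view shows it filling the gap at (155,375). I'll open, back off, tilt the tool 0.4 rad to line up with the lever, and grasp lower on the waist.

```bash
python3 -m handwheel '[[[0,0,0],[0,0,0],45],[[0,0,0],[0,0,0],56],[[0,0,0],[0,0,0],60],[[0,0,-15],[0,0,0],60],[[0,0,-20],[0,0,0],60],[[0,0,0],[0,-6,0],60],[[0,0,0],[0,-6,0],60],[[0,0,0],[0,-6,0],60],[[0,0,0],[0,-4.9,0],60],[[0,0,0],[0,0,0],60],[[0,0,0],[0,0,0],60]]'
cat >> h.py <<'E'
SW=np.array([.5908,.3187,0]); SA=-.147
def plan2(dist,th):
    "lever-aligned tool: TCP dist from the pivot, lever lean th (OFF -.4, ON +.4)"
    x=np.array([np.cos(SA),np.sin(SA),0]); y=np.array([-x[1],x[0],0])
    d=y*np.sin(th)+np.array([0,0,np.cos(th)]); P=SW+[0,0,.046]+d*dist
    o=get_obs(); R=Rn.from_quat(o["ee_rot"]); z=-d; yy=x*np.sign(R.as_matrix()[:,1]@x)
    Rt=Rn.from_matrix(np.c_[np.cross(yy,z),yy,z])
    print("shift",(R.inv().apply(P-o["eef_pos"])*1000).round(1),"rot",(R.inv()*Rt).as_rotvec(degrees=True).round(2),"pos",o["eef_pos"].round(4),"q",o["joint_pos"].round(2),"gap",round(o["finger_gap"],4),"f",o["ft_force"].round(1),"t",round(o["t"],1))
E
python3 -c "
from h import *
plan2(.056,-.4)"
```

```text
t: 16.77
eef_pos: [0.5869, 0.2959, 0.1386]
ee_rot: [-0.642, 0.741, 0.129, 0.149]
ft_force: [0.9, -0.0, 0.1]
finger_gap: 0.0598
grasp_force: 0.0
shift [14.7 -0.6 38.4] rot [ 0.11 -0.15  0.16] pos [0.5869 0.2959 0.1386] q [ 0.33  0.15 -0.03  1.21  0.35 -1.06] gap 0.0598 f [ 0.9 -0.   0.1] t 16.8
```

```bash
python3 -m handwheel '[[[7,0,0],[0,0,0],60],[[6.5,-0.6,0],[0,0,0],60],[[0,0,12],[0,0,0],60],[[0,0,12],[0,0,0],60],[[0,0,8],[0,0,0],60],[[0,0,4],[0,0,0],60],[[0,0,0],[0,0,0],60],[[0,0,0],[0,0,0],40],[[0,0,0],[0,0,0],15],[[0,0,0],[0,0,0],10],[[0,0,0],[0,0,0],10],[[0,0,0],[0,0,0],10],[[0,0,0],[0,0,0],10],[[0,0,0],[0,0,0],10]]'
python3 -c "
from h import *
plan2(.056,-.4)"
```

```text
t: 17.93
eef_pos: [0.5884, 0.2984, 0.1011]
ee_rot: [-0.642, 0.74, 0.13, 0.151]
ft_force: [-1.1, -0.2, 5.1]
finger_gap: 0.0271
grasp_force: 58.5
shift [2.6 0.6 2.7] rot [0.05 0.02 0.26] pos [0.5884 0.2984 0.1011] q [ 0.33  0.16 -0.09  1.13  0.35 -1.06] gap 0.0271 f [-1.1 -0.2  5.1] t 17.9
```

The grip is on the 30 mm flange at either depth. Friction there should still lift the collar, so I try the pull.

```bash
python3 -m handwheel '[[[0,0,-4],[0,0,0],10],[[0,0,-4],[0,0,0],10],[[0,0,-3.5],[0,0,0],10],[[0,0,0],[0,0,0],10],[[0,0,0],[0,0,0],10]]'
python3 - <<'E'
from h import *
plan2(.07,-.4); im=snapshot("wrist"); a=snapshot("scene")[130:280,170:320]
cv2.imwrite("pics/w10.png",cv2.resize(np.hstack([im[:,160:480],cv2.resize(a,(480,480),interpolation=cv2.INTER_CUBIC)]),(800,480)))
E
```

```text
t: 18.35
eef_pos: [0.5875, 0.294, 0.1109]
ee_rot: [-0.642, 0.74, 0.13, 0.15]
ft_force: [3.5, 3.7, -3.0]
finger_gap: 0.0272
grasp_force: 59.7
shift [ 2.3  0.4 -0.5] rot [ 0.11 -0.01  0.26] pos [0.5875 0.294  0.1109] q [ 0.33  0.15 -0.08  1.15  0.35 -1.07] gap 0.0272 f [ 3.5  3.7 -3. ] t 18.4
```

View pics/w10.png

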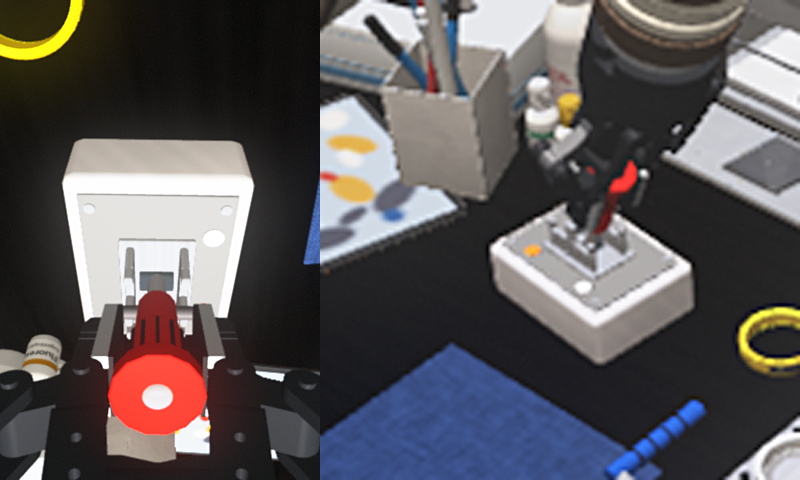

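The collar is up: shaft shows below it and about 5 N pulls down on the tool. I swing the lever to ON.

```bash
python3 -m handwheel '[[[-5.6,0,0.2],[0,4.58,0],10],[[-5.6,0,0.2],[0,4.58,0],10],[[-5.6,0,0.2],[0,4.58,0],10],[[-5.6,0,0.2],[0,4.58,0],10],[[-5.6,0,0.2],[0,4.58,0],10],[[-5.6,0,0.2],[0,4.58,0],10],[[-5.6,0,0.2],[0,4.58,0],10],[[-5.6,0,0.2],[0,4.58,0],10],[[-5.6,0,0.2],[0,4.58,0],10],[[-5.6,0,0.2],[0,4.58,0],10],[[0,0,0],[0,0,0],10],[[0,0,0],[0,0,0],10]]'
python3 - <<'E'
from h import *
plan2(.07,.4)
E
```

```text
t: 19.45
eef_pos: [0.5957, 0.3471, 0.1077]
ee_rot: [-0.642, 0.74, -0.131, -0.153]
ft_force: [4.3, -2.7, -3.4]
finger_gap: 0.0272
grasp_force: 60.0
shift [ 2.6  0.7 -1.9] rot [-0.02 -0.36  0.32] pos [0.5957 0.3471 0.1077] q [ 0.63  0.73  0.68  1.82 -0.28 -0.75] gap 0.0272 f [ 4.3 -2.7 -3.4] t 19.4
```

```bash
python3 -m handwheel '[[[-1.5,0,0],[0,0,0],10],[[0,0,4],[0,0,0],10],[[0,0,4],[0,0,0],10],[[0,0,2],[0,0,0],10],[[0,0,0],[0,0,0],10],[[0,0,0],[0,0,0],40],[[0,0,0],[0,0,0],60],[[0,0,0],[0,0,0],60],[[0,0,-10],[0,0,0],60],[[0,0,-25],[0,0,0],60],[[0,0,-25],[0,0,0],60],[[0,0,-10],[0,0,0],60],[[0,0,0],[0,0,0],60]]'
python3 - <<'E'
from h import *
plan2(.05,.4); im=snapshot("wrist"); a=snapshot("scene")[130:280,170:320]
c=get_calibration("wrist"); x=np.array([np.cos(SA),np.sin(SA),0]); y=np.array([-x[1],x[0],0]); print(proj(SW+[0,0,.046]+.075*(y*np.sin(.4)+[0,0,np.cos(.4)]),c))
cv2.imwrite("pics/w11.png",cv2.resize(np.hstack([im[:,160:480],cv2.resize(a,(480,480),interpolation=cv2.INTER_CUBIC)]),(800,480)))
E
```

```text
t: 20.53
eef_pos: [0.5989, 0.3738, 0.1681]
ee_rot: [-0.642, 0.741, -0.13, -0.148]
ft_force: [0.2, 0.2, 0.4]
finger_gap: 0.0598
grasp_force: 0.0
shift [ 3.9  0.3 84.1] rot [-0.24  0.16  0.26] pos [0.5989 0.3738 0.1681] q [ 0.66  0.81  0.93  1.98 -0.27 -0.73] gap 0.0598 f [0.2 0.2 0.4] t 20.5
[316.49467179 282.69418922]
```

View pics/w11.png

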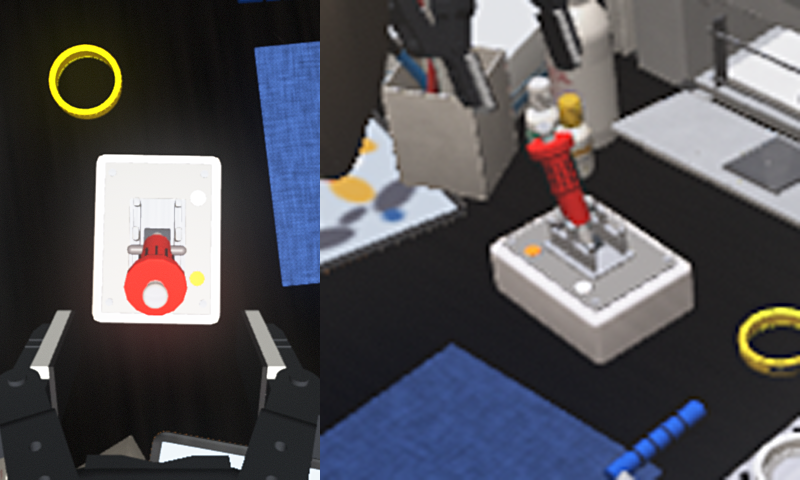

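The lever leans towards the orange dot with the shaft tip showing above the flange at (155,295), so the collar looks down. I check the lamp glow and the lenses, and wait.

```bash
W='[[[0,0,0],[0,0,0],60],[[0,0,0],[0,0,0],60],[[0,0,0],[0,0,0],60],[[0,0,0],[0,0,0],60],[[0,0,0],[0,0,0],60],[[0,0,0],[0,0,0],60],[[0,0,0],[0,0,0],60],[[0,0,0],[0,0,0],60],[[0,0,0],[0,0,0],60],[[0,0,0],[0,0,0],60],[[0,0,0],[0,0,0],60],[[0,0,0],[0,0,0],60],[[0,0,0],[0,0,0],60],[[0,0,0],[0,0,0],60],[[0,0,0],[0,0,0],60],[[0,0,0],[0,0,0],60],[[0,0,0],[0,0,0],60],[[0,0,0],[0,0,0],60],[[0,0,0],[0,0,0],60],[[0,0,0],[0,0,0],60]]'; true
python3 -m handwheel '[[[0,0,0],[0,0,0],60],[[0,0,0],[0,0,0],60],[[0,0,0],[0,0,0],60],[[0,0,0],[0,0,0],60],[[0,0,0],[0,0,0],60],[[0,0,0],[0,0,0],60],[[0,0,0],[0,0,0],60],[[0,0,0],[0,0,0],60],[[0,0,0],[0,0,0],60],[[0,0,0],[0,0,0],60],[[0,0,0],[0,0,0],60],[[0,0,0],[0,0,0],60],[[0,0,0],[0,0,0],60],[[0,0,0],[0,0,0],60],[[0,0,0],[0,0,0],60],[[0,0,0],[0,0,0],60],[[0,0,0],[0,0,0],60],[[0,0,0],[0,0,0],60],[[0,0,0],[0,0,0],60],[[0,0,0],[0,0,0],60]]' >/dev/null
python3 -m handwheel '[[[0,0,0],[0,0,0],60],[[0,0,0],[0,0,0],60],[[0,0,0],[0,0,0],60],[[0,0,0],[0,0,0],60],[[0,0,0],[0,0,0],60],[[0,0,0],[0,0,0],60],[[0,0,0],[0,0,0],60],[[0,0,0],[0,0,0],60],[[0,0,0],[0,0,0],60],[[0,0,0],[0,0,0],60],[[0,0,0],[0,0,0],60],[[0,0,0],[0,0,0],60],[[0,0,0],[0,0,0],60],[[0,0,0],[0,0,0],60],[[0,0,0],[0,0,0],60],[[0,0,0],[0,0,0],60],[[0,0,0],[0,0,0],60],[[0,0,0],[0,0,0],60],[[0,0,0],[0,0,0],60],[[0,0,0],[0,0,0],60]]'
python3 - <<'E'
from h import *
t=snapshot("top"); s=snapshot("scene"); s0=cv2.imread("pics/scene0.png")
print("hood",s0[105:160,375:480].reshape(-1,3).mean(0),s[105:160,375:480].reshape(-1,3).mean(0))
A=cv2.resize(t[180:330,300:450],(400,400),interpolation=cv2.INTER_CUBIC);B=cv2.resize(s[100:340,240:480],(400,400),interpolation=cv2.INTER_CUBIC)
cv2.imwrite("pics/w12.png",np.hstack([A,B])); plan2(.056,.4)
E
```

```text
t: 23.97
eef_pos: [0.5987, 0.3724, 0.1659]
ee_rot: [-0.642, 0.741, -0.13, -0.15]
ft_force: [0.3, 0.2, 0.2]
finger_gap: 0.06
grasp_force: 0.0
hood [153.44069264 153.03705628 156.30753247] [146.74268398 146.40034632 149.53194805]
shift [ 3.4  0.1 75.6] rot [-0.11  0.02  0.25] pos [0.5987 0.3725 0.1659] q [ 0.66  0.81  0.92  1.98 -0.27 -0.73] gap 0.0598 f [ 0.3  0.2 -0.9] t 24.1
```

View pics/w12.png

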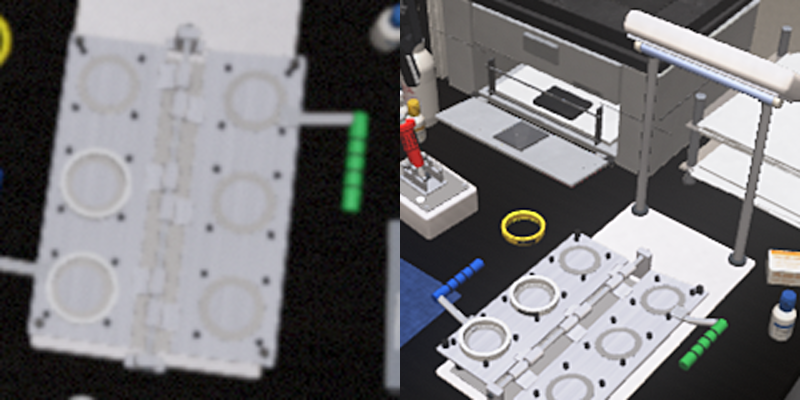

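The top and scene crops show both lenses still in their nests, at (96,182) and (82,287) in the left crop, and the lever over at ON. Next I check numerically that the collar is down.

```bash
cat >> h.py <<'E'
def red():
    r=[]
    for n in("top","scene"):
        im=snapshot(n); h=cv2.cvtColor(im,cv2.COLOR_BGR2HSV); H,S,V=[h[...,i].astype(int) for i in range(3)]
        b=blobs(((H<6)|(H>174))&(S>180)&(V>120),15); k=get_calibration(n); q=proj([.588,.312,.11],k)
        b=[x for x in b if np.linalg.norm(x[1]-q)<40]; b=max(b,key=lambda x:x[0][4]); r.append((b[1],k))
    P=[k["intrinsics"]@np.c_[k["R"],k["t"]] for _,k in r]
    X=cv2.triangulatePoints(P[0],P[1],r[0][0],r[1][0]).ravel(); X=X[:3]/X[3]; v=X-SW-[0,0,.046]
    y=np.array([-np.sin(SA),np.cos(SA),0]); print("red",X.round(4),"dist",np.linalg.norm(v).round(4),"lean",np.arctan2(v@y,v[2]).round(3)); return X
E
python3 -c "
from h import *
red()"
```

```text
red [0.5981 0.3461 0.091 ] dist 0.0532 lean 0.56
```

```bash
cat >> h.py <<'E'
def extent(th):
    y=np.array([-np.sin(SA),np.cos(SA),0]); d=y*np.sin(th)+np.array([0,0,np.cos(th)]); p=SW+[0,0,.046]
    for n in("top","scene"):
        im=snapshot(n); k=get_calibration(n); h=cv2.cvtColor(im,cv2.COLOR_BGR2HSV)
        L=np.arange(.02,.12,.0005); out=[]
        for l in L:
            u,v=proj(p+d*l,k); q=h[int(round(v)),int(round(u))]; out.append((q[0]<8 or q[0]>172) and q[1]>150)
        L=L[np.array(out)]; print(n,"red along lever mm",(L.min()*1000,L.max()*1000,len(L)) if len(L) else None)
E
python3 -c "
from h import *
extent(.4)
import bench
s0=cv2.imread('pics/scene0.png');t0=cv2.imread('pics/top0.png')
snapshot=lambda n:{'scene':s0,'top':t0}[n]
import h; h.snapshot=snapshot; print('initial'); h.extent(-.4)"
```

```text
top red along lever mm (np.float64(20.0), np.float64(75.50000000000006), 112)
scene red along lever mm (np.float64(21.5), np.float64(78.00000000000006), 114)
initial
top red along lever mm (np.float64(20.0), np.float64(106.00000000000009), 93)
scene red along lever mm (np.float64(20.0), np.float64(98.50000000000007), 87)
```

The red extent ends at 75–78 mm along the lever, where the flange top sits with the collar down. ON has lasted more than 3 s, so I switch off.

```bash
python3 -m handwheel '[[[1.5,0,20],[0,0,0],60],[[0,0,25],[0,0,0],60],[[0,0,16],[0,0,0],60],[[0,0,8],[0,0,0],60],[[0,0,4],[0,0,0],60],[[0,0,0],[0,0,0],60],[[0,0,0],[0,0,0],40],[[0,0,0],[0,0,0],15],[[0,0,0],[0,0,0],10],[[0,0,0],[0,0,0],10],[[0,0,0],[0,0,0],10],[[0,0,0],[0,0,0],10],[[0,0,0],[0,0,0],10]]'
python3 -c "
from h import *
plan2(.0586,.4)"
```

```text
t: 25.35
eef_pos: [0.5955, 0.3435, 0.1004]
ee_rot: [-0.642, 0.741, -0.131, -0.148]
ft_force: [5.4, 1.6, 4.0]
finger_gap: 0.0257
grasp_force: 58.4
shift [2.  1.1 1.3] rot [-0.27  0.12  0.2 ] pos [0.5955 0.3435 0.1004] q [ 0.63  0.71  0.64  1.78 -0.28 -0.76] gap 0.0257 f [5.4 1.6 4. ] t 25.4
```

```bash
python3 -m handwheel '[[[0,0,-4],[0,0,0],10],[[0,0,-4],[0,0,0],10],[[0,0,-3.5],[0,0,0],10],[[0,0,0],[0,0,0],10],[[0,0,0],[0,0,0],10]]'
python3 -c "
from h import *
plan2(.07,.4)"
```

```text
t: 25.77
eef_pos: [0.596, 0.3472, 0.1096]
ee_rot: [-0.642, 0.741, -0.131, -0.15]
ft_force: [5.2, -2.6, -4.5]
finger_gap: 0.0259
grasp_force: 60.0
shift [ 1.9  0.9 -0.2] rot [-0.17 -0.    0.21] pos [0.596  0.3472 0.1096] q [ 0.63  0.72  0.67  1.81 -0.28 -0.75] gap 0.0259 f [ 5.2 -2.6 -4.5] t 25.8
```

```bash
python3 -m handwheel '[[[5.6,0,0.2],[0,-4.58,0],10],[[5.6,0,0.2],[0,-4.58,0],10],[[5.6,0,0.2],[0,-4.58,0],10],[[5.6,0,0.2],[0,-4.58,0],10],[[5.6,0,0.2],[0,-4.58,0],10],[[5.6,0,0.2],[0,-4.58,0],10],[[5.6,0,0.2],[0,-4.58,0],10],[[5.6,0,0.2],[0,-4.58,0],10],[[5.6,0,0.2],[0,-4.58,0],10],[[5.6,0,0.2],[0,-4.58,0],10],[[1.5,0,0],[0,0,0],10],[[0,0,0],[0,0,0],10]]'
python3 -c "
from h import *
plan2(.07,-.4)"
```

```text
t: 26.77
eef_pos: [0.5875, 0.293, 0.1103]
ee_rot: [-0.642, 0.74, 0.131, 0.152]
ft_force: [4.9, 12.1, -4.3]
finger_gap: 0.0262
grasp_force: 61.7
shift [ 1.2  0.5 -0.7] rot [0.07 0.26 0.32] pos [0.5875 0.293  0.1103] q [ 0.32  0.15 -0.08  1.15  0.36 -1.07] gap 0.0262 f [ 4.9 12.1 -4.3] t 26.8
```

```bash
python3 -m handwheel '[[[0,0,4],[0,0,0],10],[[0,0,4],[0,0,0],10],[[0,0,2],[0,0,0],10],[[0,0,0],[0,0,0],10],[[0,0,0],[0,0,0],40],[[0,0,0],[0,0,0],60],[[0,0,0],[0,0,0],60],[[0,0,-10],[0,0,0],60],[[0,0,-25],[0,0,0],60],[[0,0,-25],[0,0,0],60],[[-10,0,-25],[0,0,0],60],[[0,0,0],[0,5.8,0],60],[[0,0,0],[0,5.8,0],60],[[0,0,0],[0,5.8,0],60],[[0,0,0],[0,5.6,0],60],[[0,0,0],[0,0,0],60]]'
python3 -c "
from h import *
extent(-.4); red(); plan(stn(.0365,-.134,.2),np.pi/2+SY)"
```

```text
t: 28.1
eef_pos: [0.5843, 0.2737, 0.1825]
ee_rot: [-0.656, 0.755, -0.002, -0.003]
ft_force: [1.1, 1.5, 0.2]
finger_gap: 0.0599
grasp_force: 0.0
top red along lever mm None
scene red along lever mm (np.float64(20.0), np.float64(98.50000000000007), 95)Traceback (most recent call last):
  File "<string>", line 3, in <module>
    extent(-.4); red(); plan(stn(.0365,-.134,.2),np.pi/2+SY)
                 ~~~^^
  File "h.py", line 38, in red
    b=[x for x in b if np.linalg.norm(x[1]-q)<40]; b=max(b,key=lambda x:x[0][4]); r.append((b[1],k))
                                                     ~~~^^^^^^^^^^^^^^^^^^^^^^^^
ValueError: max() iterable argument is empty
```

```bash
python3 -m handwheel '[[[0,0,-15],[0,0,7.1],60],[[0,0,-10],[0,0,7.1],60],[[0,0,0],[0,0,7.1],60],[[0,0,0],[0,0,7.1],60],[[0,0,0],[0,0,7.1],60],[[0,0,0],[0,0,7.1],60],[[0,0,0],[0,0,7.1],60],[[0,0,0],[0,0,7.1],60],[[0,0,0],[0,0,7.1],60],[[0,0,0],[0,0,7.1],60],[[0,0,0],[0,0,7.1],60],[[0,0,0],[0,0,7],60],[[0,0,0],[0,0,0],60],[[0,0,0],[0,0,0],60]]'
python3 -c "
from h import *
plan(stn(.034,-.134,.2),np.pi/2+SY)"
```

```text
t: 29.42
eef_pos: [0.5843, 0.2714, 0.208]
ee_rot: [0.027, 1.0, -0.0, 0.0]
ft_force: [-0.1, 0.4, 0.4]
finger_gap: 0.06
grasp_force: 0.0
shift mm [  30.2 -373.9    8. ] rot [-0.01  0.02  0.41] pos [0.5843 0.2714 0.208 ] q6 0.49 f [-0.1  0.4  0.4] gap 0.06 t 29.4
```

```bash
python3 -m handwheel '[[[2,-22,0],[0,0,0.4],60],[[2.5,-32,0],[0,0,0],60],[[2.5,-32,0],[0,0,0],60],[[2.5,-32,0],[0,0,0],60],[[2.5,-32,0],[0,0,0],60],[[2.5,-32,0],[0,0,0],60],[[2.5,-32,0],[0,0,0],60],[[2.5,-32,0],[0,0,0],55],[[2.5,-32,0],[0,0,0],50],[[2.5,-32,0],[0,0,0],45],[[2.5,-32,0],[0,0,0],45],[[2.5,-26,0],[0,0,0],45],[[0,-6,0],[0,0,0],45],[[0,0,0],[0,0,0],45],[[0,0,0],[0,0,0],45]]'
python3 - <<'E'
from h import *
plan(stn(.034,-.134,.2),np.pi/2+SY)
# lever compare with the initial scene
s=snapshot("scene"); s0=cv2.imread("pics/scene0.png"); t=snapshot("top"); t0=cv2.imread("pics/top0.png")
for a,b,n in((s0,s,"scene"),(t0,t,"top")):
    for im in(a,b):
        h=cv2.cvtColor(im,cv2.COLOR_BGR2HSV); H,S,V=[h[...,i].astype(int) for i in range(3)]
        print(n,[(x[0],x[1].round(1)) for x in blobs(((H<6)|(H>174))&(S>180)&(V>120),40) if 220<x[1][0]<290 and 160<x[1][1]<230])
# green bar 3D from scene+wrist
def g(im,k,lo=60):
    h=cv2.cvtColor(im,cv2.COLOR_BGR2HSV); H,S,V=[h[...,i].astype(int) for i in range(3)]
    m=cv2.morphologyEx(((abs(H-67)<14)&(S>150)&(V>70)).astype(np.uint8),cv2.MORPH_CLOSE,np.ones((7,7)))
    q=proj(stn(.0365,-.134,.06),k); b=[x for x in blobs(m,20)]; return [(x[0],x[1].round(1)) for x in b],q
kw=get_calibration("wrist"); w=snapshot("wrist")
print(g(w,kw)); print(g(s,get_calibration("scene"))); print(g(t,get_calibration("top")))
E
```

```text
t: 30.67
eef_pos: [0.5312, -0.0991, 0.2083]
ee_rot: [0.031, 1.0, -0.001, 0.0]
ft_force: [0.9, 0.9, 0.4]
finger_gap: 0.0451
grasp_force: 0.0
shift mm [-2.8 -1.1  8.3] rot [-0.06  0.02 -0.09] pos [ 0.5312 -0.0991  0.2083] q6 -0.12 f [0.9 0.9 0.4] gap 0.0451 t 30.7
scene [(array([253, 180,  15,  13, 119], dtype=int32), array([259.9, 186.9]))]
scene [(array([252, 180,  16,  13, 122], dtype=int32), array([259.8, 186.9]))]
top [(array([226, 190,  15,  13,  98], dtype=int32), array([232.2, 197.1]))]
top [(array([226, 189,  15,  14, 101], dtype=int32), array([232.1, 196.8]))]
([(array([ 310,  190,   19,  110, 1927], dtype=int32), array([318.5, 243.3]))], array([315.25561351, 238.14179623]))
([(array([408, 291,  28,  29, 199], dtype=int32), array([422.2, 304.9]))], array([421.94682938, 311.78766903]))
([(array([428, 234,   9,  26, 169], dtype=int32), array([432.2, 246.4]))], array([432.48673085, 242.13130931]))
```

The lever and collar match the initial picture exactly, so the lamp is off and locked. Now I locate the raised green bar.

```bash
python3 - <<'E'
from h import *
k=[get_calibration("wrist"),get_calibration("scene")]
P=[q["intrinsics"]@np.c_[q["R"],q["t"]] for q in k]
X=cv2.triangulatePoints(P[0],P[1],np.array((318.5,243.3)),np.array((422.2,304.9))).ravel(); X=X[:3]/X[3]
d=X[:2]-ST; print(X,"station",np.cos(SY)*d[0]+np.sin(SY)*d[1],-np.sin(SY)*d[0]+np.cos(SY)*d[1])
E
```

```text
[ 0.53487417 -0.09887346  0.07753659] station 0.03484275287656819 -0.1324904572358036
```

```bash
python3 -m handwheel '[[[-2.8,1.9,20],[0,0,0],45],[[0,0,30],[0,0,0],45],[[0,0,30],[0,0,0],45],[[0,0,25],[0,0,0],45],[[0,0,13],[0,0,0],45],[[0,0,7],[0,0,0],45],[[0,0,0],[0,0,0],45],[[0,0,0],[0,0,0],25],[[0,0,0],[0,0,0],5],[[0,0,0],[0,0,0],5],[[0,0,0],[0,0,0],5],[[0,0,0],[0,0,0],5],[[0,0,0],[0,0,0],5]]'
python3 - <<'E'
from h import *
plan(stn(.034,-.131,.0815),np.pi/2+SY)
r=.134
for a in np.arange(.207,np.pi+.2,.2):
    a0,a1=a,min(a+.2,np.pi); 
    print(round(a1,3),"dy %.1f dz(tool) %.1f"%(1000*r*(-np.cos(a1)+np.cos(a0)),-1000*r*(np.sin(a1)-np.sin(a0))))
E
```

```text
t: 31.9
eef_pos: [0.5349, -0.098, 0.084]
ee_rot: [0.032, 0.999, -0.001, 0.001]
ft_force: [2.4, -4.7, 2.7]
finger_gap: 0.0097
grasp_force: 58.5
shift mm [0.8 0.7 2.5] rot [-0.14  0.11 -0.16] pos [ 0.5349 -0.098   0.084 ] q6 -0.12 f [ 2.4 -4.7  2.7] gap 0.0097 t 31.9
0.407 dy 8.1 dz(tool) -25.5
0.607 dy 13.0 dz(tool) -23.4
0.807 dy 17.4 dz(tool) -20.3
1.007 dy 21.1 dz(tool) -16.5
1.207 dy 23.9 dz(tool) -12.0
1.407 dy 25.8 dz(tool) -7.0
1.607 dy 26.7 dz(tool) -1.7
1.807 dy 26.5 dz(tool) 3.6
2.007 dy 25.3 dz(tool) 8.8
2.207 dy 23.0 dz(tool) 13.7
2.407 dy 19.8 dz(tool) 18.0
2.607 dy 15.9 dz(tool) 21.5
2.807 dy 11.3 dz(tool) 24.3
3.007 dy 6.2 dz(tool) 26.0
3.142 dy 1.2 dz(tool) 18.0
3.142 dy 0.3 dz(tool) -8.8
```

```bash
cat >> h.py <<'E'
def arc(off=.008):
    o=get_obs(); d=o["eef_pos"][:2]-ST; x=np.cos(SY)*d[0]+np.sin(SY)*d[1]; y=-np.sin(SY)*d[0]+np.cos(SY)*d[1]; z=o["eef_pos"][2]-off-.048
    print("stn x %.1f y %.1f z %.1f r %.1f ang(from right) %.3f"%(1000*x,1000*y,1000*z,1000*np.hypot(y,z),np.arctan2(z,-y)),"gap",round(o["finger_gap"],4),"f",o["ft_force"].round(1))
E
python3 -m handwheel '[[[0,3.5,-13],[0,0,0],5],[[0,4.5,-12.5],[0,0,0],5],[[0,6,-12],[0,0,0],5],[[0,7,-11.4],[0,0,0],5],[[0,8.2,-10.6],[0,0,0],5],[[0,9.2,-9.7],[0,0,0],5],[[0,10.1,-8.8],[0,0,0],5],[[0,11,-7.7],[0,0,0],5],[[0,11.7,-6.6],[0,0,0],5],[[0,12.2,-5.4],[0,0,0],5],[[0,12.7,-4.1],[0,0,0],5],[[0,13.1,-2.9],[0,0,0],5],[[0,13.3,-1.5],[0,0,0],5],[[0,13.4,-0.2],[0,0,0],5],[[0,0,0],[0,0,0],5]]'
python3 -c "
from h import *
arc()"
```

```text
t: 33.15
eef_pos: [0.5445, 0.0401, 0.1944]
ee_rot: [0.031, 1.0, 0.0, 0.004]
ft_force: [-1.1, 3.7, 28.9]
finger_gap: 0.0095
grasp_force: 66.2
stn x 36.0 y 6.8 z 138.4 r 138.6 ang(from right) 1.620 gap 0.0095 f [-1.1  3.7 28.9]
```

```bash
python3 -m handwheel '[[[0,0,-3],[0,0,0],5],[[0,0,-1],[0,0,0],5],[[0,0,0],[0,0,0],5]]'
python3 -c "
from h import *
arc()"
```

```text
t: 33.4
eef_pos: [0.5443, 0.0392, 0.1947]
ee_rot: [0.031, 1.0, 0.0, 0.002]
ft_force: [6.8, 2.3, 6.6]
finger_gap: 0.0097
grasp_force: 63.5
stn x 35.8 y 5.9 z 138.7 r 138.9 ang(from right) 1.613 gap 0.0097 f [6.8 2.3 6.6]
```

```bash
python3 -m handwheel '[[[0,13.4,1.1],[0,0,0],5],[[0,13.2,2.4],[0,0,0],5],[[0,12.8,3.8],[0,0,0],5],[[0,12.5,5.1],[0,0,0],5],[[0,11.8,6.3],[0,0,0],5],[[0,11.2,7.4],[0,0,0],5],[[0,10.3,8.5],[0,0,0],5],[[0,9.5,9.5],[0,0,0],5],[[0,8.5,10.4],[0,0,0],5],[[0,7.4,11.1],[0,0,0],5],[[0,6.3,11.8],[0,0,0],5],[[0,5,12.4],[0,0,0],5],[[0,3.8,12.8],[0,0,0],5],[[0,0,0],[0,0,0],5],[[0,0,0],[0,0,0],5]]'
python3 -c "
from h import *
arc(.0125)"
```

```text
t: 34.65
eef_pos: [0.55, 0.1643, 0.0885]
ee_rot: [0.032, 0.999, -0.0, -0.001]
ft_force: [-0.4, 4.6, -3.3]
finger_gap: 0.0093
grasp_force: 64.6
stn x 33.9 y 131.2 z 28.0 r 134.1 ang(from right) 2.931 gap 0.0093 f [-0.4  4.6 -3.3]
```

Nearly closed. I finish the fold.

```bash
python3 -m handwheel '[[[0,1.3,10],[0,0,0],5],[[0,0.8,9],[0,0,0],5],[[0,0.2,5],[0,0,0],5],[[0,0,3],[0,0,0],5],[[0,0,0],[0,0,0],5],[[0,0,0],[0,0,0],5],[[0,0,0],[0,0,0],5]]'
python3 -c "
from h import *
arc(.0125)"
```

```text
t: 35.23
eef_pos: [0.5503, 0.1673, 0.0621]
ee_rot: [0.031, 1.0, 0.001, -0.001]
ft_force: [-0.6, 10.0, -4.3]
finger_gap: 0.0094
grasp_force: 66.3
stn x 33.9 y 134.1 z 1.6 r 134.1 ang(from right) 3.130 gap 0.0094 f [-0.6 10.  -4.3]
```

```bash
python3 -m handwheel '[[[0,0,0],[0,0,0],20],[[0,0,0],[0,0,0],36],[[0,0,0],[0,0,0],36],[[8,0,0],[0,0,0],36],[[12,0,0],[0,0,0],36],[[10,0,0],[0,0,0],36],[[4,0,0],[0,0,0],36],[[0,0,0],[0,0,0],36],[[0,0,0],[0,0,0],20],[[0,0,0],[0,0,0],5],[[0,0,0],[0,0,0],5],[[0,0,0],[0,0,0],5],[[0,0,0],[0,0,0],5],[[0,0,0],[0,0,0],5]]'
python3 - <<'E'
from h import *
arc(.0125)
s=snapshot("scene"); k=get_calibration("scene"); h=cv2.cvtColor(s,cv2.COLOR_BGR2HSV); H,S,V=[h[...,i].astype(int) for i in range(3)]
for n,h0,st in(("blue",110,(-.0365,.134,.048)),("green",67,(.0365,.134,.048))):
    m=cv2.morphologyEx(((abs(H-h0)<13)&(S>150)&(V>90)).astype(np.uint8),cv2.MORPH_CLOSE,np.ones((7,7)))
    print(n,proj(stn(*st),k).round(1),[(x[0],x[1].round(1)) for x in blobs(m,20) if np.linalg.norm(x[1]-proj(stn(*st),k))<40])
E
```

```text
t: 36.4
eef_pos: [0.5175, 0.1694, 0.0639]
ee_rot: [0.031, 1.0, 0.001, 0.0]
ft_force: [-2.4, 8.5, 2.8]
finger_gap: 0.0093
grasp_force: 58.5
stn x 1.1 y 134.2 z 3.4 r 134.3 ang(from right) 3.116 gap 0.0093 f [-2.4  8.5  2.8]
blue [274.8 268.4] [(array([259, 256,  28,  26, 195], dtype=int32), array([272.7, 268.5]))]
green [301.2 247.4] []
```

Both bars are pinched. I swing the leaves across, first half.

```bash
python3 -m handwheel '[[[0,-0.7,-13.4],[0,0,0],5],[[0,-2,-13.2],[0,0,0],5],[[0,-3.3,-13],[0,0,0],5],[[0,-4.6,-12.6],[0,0,0],5],[[0,-5.8,-12.1],[0,0,0],5],[[0,-7,-11.4],[0,0,0],5],[[0,-8.1,-10.7],[0,0,0],5],[[0,-9.1,-9.8],[0,0,0],5],[[0,-10.1,-8.8],[0,0,0],5],[[0,-10.9,-7.8],[0,0,0],5],[[0,-11.6,-6.7],[0,0,0],5],[[0,-12.2,-5.5],[0,0,0],5],[[0,0,0],[0,0,0],5]]'
python3 -c "
from h import *
arc(.0125)"
```

```text
t: 37.53
eef_pos: [0.5125, 0.0836, 0.1923]
ee_rot: [0.032, 0.999, 0.002, 0.002]
ft_force: [-7.5, 6.3, 23.3]
finger_gap: 0.0094
grasp_force: 61.3
stn x 1.3 y 48.3 z 131.8 r 140.3 ang(from right) 1.922 gap 0.0094 f [-7.5  6.3 23.3]
```

```bash
python3 -m handwheel '[[[0,0,-4],[0,0,0],5],[[0,0,0],[0,0,0],5]]'
python3 -c "
from h import *
arc(.0125); 
import numpy as np
print([(round(-13.4*np.sin(f),1),round(-13.4*np.cos(f),1)) for f in np.arange(1.25,3.15,.1)])"
```

```text
t: 37.7
eef_pos: [0.5124, 0.0829, 0.1928]
ee_rot: [0.032, 0.999, -0.001, 0.0]
ft_force: [2.3, 0.9, 0.6]
finger_gap: 0.0092
grasp_force: 60.9
stn x 1.3 y 47.6 z 132.3 r 140.6 ang(from right) 1.916 gap 0.0092 f [2.3 0.9 0.6]
[(np.float64(-12.7), np.float64(-4.2)), (np.float64(-13.1), np.float64(-2.9)), (np.float64(-13.3), np.float64(-1.6)), (np.float64(-13.4), np.float64(-0.3)), (np.float64(-13.4), np.float64(1.1)), (np.float64(-13.2), np.float64(2.4)), (np.float64(-12.9), np.float64(3.7)), (np.float64(-12.4), np.float64(5.0)), (np.float64(-11.9), np.float64(6.2)), (np.float64(-11.2), np.float64(7.3)), (np.float64(-10.4), np.float64(8.4)), (np.float64(-9.5), np.float64(9.4)), (np.float64(-8.5), np.float64(10.3)), (np.float64(-7.5), np.float64(11.1)), (np.float64(-6.3), np.float64(11.8)), (np.float64(-5.1), np.float64(12.4)), (np.float64(-3.9), np.float64(12.8)), (np.float64(-2.6), np.float64(13.2)), (np.float64(-1.2), np.float64(13.3))]
```

```bash
python3 -m handwheel '[[[0,-12.7,-4.3],[0,0,0],5],[[0,-13.1,-3],[0,0,0],5],[[0,-13.3,-1.8],[0,0,0],5],[[0,-13.4,-0.4],[0,0,0],5],[[0,-13.4,0.9],[0,0,0],5],[[0,-13.2,2.2],[0,0,0],5],[[0,-12.9,3.5],[0,0,0],5],[[0,-12.4,4.8],[0,0,0],5],[[0,-11.9,6],[0,0,0],5],[[0,-11.2,7.2],[0,0,0],5],[[0,-10.4,8.3],[0,0,0],5],[[0,0,0],[0,0,0],5]]'
python3 -c "
from h import *
arc(.019)"
```

```text
t: 38.7
eef_pos: [0.5029, -0.0557, 0.168]
ee_rot: [0.032, 0.999, -0.001, -0.001]
ft_force: [5.1, 0.1, -9.1]
finger_gap: 0.0092
grasp_force: 58.5
stn x 0.3 y -91.3 z 101.0 r 136.2 ang(from right) 0.836 gap 0.0092 f [ 5.1  0.1 -9.1]
```

```bash
python3 -m handwheel '[[[0,-9.3,9.4],[0,0,0],5],[[0,-8.4,10.3],[0,0,0],5],[[0,-7.3,11.1],[0,0,0],5],[[0,-6.2,11.8],[0,0,0],5],[[0,-5,12.4],[0,0,0],5],[[0,-3.7,12.8],[0,0,0],5],[[0,-2.4,13.2],[0,0,0],5],[[0,-0.8,12],[0,0,0],5],[[0,0,0],[0,0,0],5],[[0,0,0],[0,0,0],5]]'
python3 -c "
from h import *
arc(.0175)"
```

```text
t: 39.53
eef_pos: [0.5005, -0.0981, 0.0779]
ee_rot: [0.032, 0.999, -0.001, 0.001]
ft_force: [-3.2, 1.0, 10.8]
finger_gap: 0.0049
grasp_force: 7.4
stn x 0.5 y -133.8 z 12.4 r 134.4 ang(from right) 0.092 gap 0.0049 f [-3.2  1.  10.8]
```

The grip slackened (gap 4.9 mm). I open, rise and locate both bars.

```bash
python3 -m handwheel '[[[0,0,-5],[0,0,0],5],[[0,0,-20],[0,0,0],36],[[0,0,-30],[0,0,0],45],[[0,0,-30],[0,0,0],45],[[0,0,0],[0,0,0],45],[[0,0,0],[0,0,0],45]]'
cat >> h.py <<'E'
def bars():
    im={n:(get_calibration(n),snapshot(n)) for n in("wrist","scene","top")}; q={}
    for n,(k,i) in im.items():
        h=cv2.cvtColor(i,cv2.COLOR_BGR2HSV); H,S,V=[h[...,j].astype(int) for j in range(3)]
        for c,h0 in(("blue",110),("green",67)):
            m=cv2.morphologyEx(((abs(H-h0)<13)&(S>185)&(V>100)).astype(np.uint8),cv2.MORPH_CLOSE,np.ones((7,7)))
            b=[x for x in blobs(m,40)]; print(n,c,[(x[0].tolist(),x[1].round(1).tolist()) for x in b])
E
python3 -c "
from h import *
arc(.0125); bars(); import pickle; pickle.dump(get_calibration('wrist'),open('kw.pkl','wb'))"
```

```text
t: 40.03
eef_pos: [0.501, -0.098, 0.1632]
ee_rot: [0.032, 0.999, -0.001, 0.001]
ft_force: [1.0, 0.8, -0.9]
finger_gap: 0.0449
grasp_force: 0.0
stn x 1.0 y -133.7 z 102.7 r 168.6 ang(from right) 0.655 gap 0.0449 f [ 1.   0.8 -0.9]
wrist blue [([308, 117, 22, 130, 2598], [318.2, 180.9])]
wrist green [([310, 249, 18, 108, 1853], [318.3, 300.7])]
scene blue [([382, 327, 30, 33, 237], [396.0, 342.7])]
scene green []
top blue [([424, 261, 9, 38, 227], [427.8, 279.2])]
top green []
```

```bash
python3 - <<'E'
from h import *
import pickle
kw=pickle.load(open('kw.pkl','rb'));ks=get_calibration("scene");kt=get_calibration("top")
P=lambda q:q["intrinsics"]@np.c_[q["R"],q["t"]]
for a,ka,b,kb in(((318.2,180.9),kw,(396,342.7),ks),((318.2,180.9),kw,(427.8,279.2),kt),((427.8,279.2),kt,(396,342.7),ks)):
    X=cv2.triangulatePoints(P(ka),P(kb),np.array(a,float),np.array(b,float)).ravel(); X=X[:3]/X[3]; d=X[:2]-ST
    print("blue",X.round(4),"stn",np.cos(SY)*d[0]+np.sin(SY)*d[1],-np.sin(SY)*d[0]+np.cos(SY)*d[1])
for z in(.048,.055,.062,.07): # wrist extents predicted per height: bar ends
    yy=-np.sqrt(.134**2-(z-.048)**2)
    print(z,"blue",[proj(stn(x,yy,z),kw).round(1) for x in(-.072,-.001)],"green",[proj(stn(x,yy,z),kw).round(1) for x in(.001,.072)])
E
```

```text
blue [ 0.458  -0.0965  0.0565] stn -0.041987717865934124 -0.13484464770212726
blue [ 0.4615 -0.0958  0.047 ] stn -0.038580077956790165 -0.13387737315136905
blue [ 0.4627 -0.0954  0.0507] stn -0.037391850599059126 -0.1334154491193943
0.048 blue [array([317.2, 124.5]), array([317.5, 248.4])] green [array([317.5, 251.6]), array([317.8, 353.9])]
0.055 blue [array([317.6, 125.2]), array([317.8, 252.5])] green [array([317.8, 255.8]), array([318.1, 360.3])]
0.062 blue [array([318.6, 125.9]), array([318.8, 256.9])] green [array([318.8, 260.2]), array([319., 367.])]
0.07 blue [array([320.9, 126.9]), array([320.8, 262.1])] green [array([320.8, 265.5]), array([320.8, 375.2])]
```

Both bars lie in line at about z = 0.05, so the leaves are essentially down. I pinch again and press gently to be sure.

```bash
python3 -m handwheel '[[[0,0,25],[0,0,0],40],[[0,0,30],[0,0,0],40],[[0,0,25],[0,0,0],40],[[0,0,15],[0,0,0],40],[[0,0,8],[0,0,0],40],[[0,0,0],[0,0,0],40],[[0,0,0],[0,0,0],20],[[0,0,0],[0,0,0],5],[[0,0,0],[0,0,0],5],[[0,0,0],[0,0,0],5],[[0,0,0],[0,0,0],5]]'
python3 -c "
from h import *
arc(.0125)"
python3 -m handwheel '[[[0,0,2],[0,0,0],5],[[0,0,2],[0,0,0],5],[[0,0,0],[0,0,0],5],[[0,0,0],[0,0,0],5]]'
```

```text
t: 41.1
eef_pos: [0.5007, -0.0979, 0.0598]
ee_rot: [0.032, 0.999, -0.001, 0.001]
ft_force: [-2.1, 2.6, 6.3]
finger_gap: 0.0099
grasp_force: 58.7
stn x 0.7 y -133.6 z -0.7 r 133.6 ang(from right) -0.005 gap 0.0099 f [-2.1  2.6  6.3]
t: 41.43
eef_pos: [0.5009, -0.0979, 0.0594]
ee_rot: [0.032, 0.999, -0.001, 0.002]
ft_force: [-14.8, 6.1, 36.3]
finger_gap: 0.01
grasp_force: 62.2
```

The stop is firm, so both leaves are fully over. I release, slide to the blue bar and fold the left leaf back.

```bash
python3 -m handwheel '[[[0,0,-4],[0,0,0],5],[[0,0,0],[0,0,0],5],[[0,0,0],[0,0,0],20],[[0,0,0],[0,0,0],36],[[0,0,0],[0,0,0],36],[[8,0,0],[0,0,0],36],[[12,0,0],[0,0,0],36],[[11,0,0],[0,0,0],36],[[4,0,0],[0,0,0],36],[[0,0,0],[0,0,0],36],[[0,0,0],[0,0,0],20],[[0,0,0],[0,0,0],5],[[0,0,0],[0,0,0],5],[[0,0,0],[0,0,0],5],[[0,0,0],[0,0,0],5]]'
python3 -c "
from h import *
arc(.0125)"
```

```text
t: 42.68
eef_pos: [0.4655, -0.0956, 0.0587]
ee_rot: [0.032, 0.999, -0.001, 0.0]
ft_force: [0.2, 1.5, 2.8]
finger_gap: 0.0097
grasp_force: 58.5
stn x -34.6 y -133.5 z -1.8 r 133.5 ang(from right) -0.014 gap 0.0097 f [0.2 1.5 2.8]
```

```bash
python3 -m handwheel '[[[0,0.7,-13.4],[0,0,0],5],[[0,2,-13.3],[0,0,0],5],[[0,3.3,-13.1],[0,0,0],5],[[0,4.6,-12.8],[0,0,0],5],[[0,5.8,-12.3],[0,0,0],5],[[0,7,-11.7],[0,0,0],5],[[0,8.1,-11],[0,0,0],5],[[0,9.1,-10.1],[0,0,0],5],[[0,10.1,-9.1],[0,0,0],5],[[0,10.9,-8.1],[0,0,0],5],[[0,11.6,-7],[0,0,0],5],[[0,12.2,-5.8],[0,0,0],5],[[0,0,0],[0,0,0],5]]'
python3 -c "
from h import *
arc(.0125)"
```

```text
t: 43.77
eef_pos: [0.4711, -0.0103, 0.1889]
ee_rot: [0.032, 0.999, -0.002, 0.001]
ft_force: [-5.7, -4.9, 20.5]
finger_gap: 0.0097
grasp_force: 62.2
stn x -34.2 y -48.0 z 128.4 r 137.0 ang(from right) 1.213 gap 0.0097 f [-5.7 -4.9 20.5]
```

```bash
python3 -m handwheel '[[[0,0,-3],[0,0,0],5],[[0,12.7,-4.3],[0,0,0],5],[[0,13.1,-3],[0,0,0],5],[[0,13.3,-1.7],[0,0,0],5],[[0,13.4,-0.3],[0,0,0],5],[[0,13.4,1],[0,0,0],5],[[0,13.2,2.4],[0,0,0],5],[[0,12.9,3.7],[0,0,0],5],[[0,12.4,5],[0,0,0],5],[[0,11.9,6.2],[0,0,0],5],[[0,11.2,7.3],[0,0,0],5],[[0,10.4,8.4],[0,0,0],5],[[0,0,0],[0,0,0],5]]'
python3 -c "
from h import *
arc(.016)"
```

```text
t: 44.85
eef_pos: [0.4784, 0.1282, 0.1615]
ee_rot: [0.031, 1.0, -0.001, -0.002]
ft_force: [-0.1, -1.3, -8.4]
finger_gap: 0.0095
grasp_force: 63.4
stn x -35.4 y 90.8 z 97.5 r 133.2 ang(from right) 2.320 gap 0.0095 f [-0.1 -1.3 -8.4]
```

```bash
python3 -m handwheel '[[[0,9.5,9.6],[0,0,0],5],[[0,8.5,10.5],[0,0,0],5],[[0,7.5,11.2],[0,0,0],5],[[0,6.3,11.8],[0,0,0],5],[[0,5.1,12.4],[0,0,0],5],[[0,3.5,12.8],[0,0,0],5],[[0,2,13],[0,0,0],5],[[0,1,10],[0,0,0],5],[[0,0,0],[0,0,0],5],[[0,0,0],[0,0,0],5]]'
python3 -c "
from h import *
arc(.016)"
```

```text
t: 45.68
eef_pos: [0.4823, 0.1716, 0.0715]
ee_rot: [0.031, 1.0, 0.0, -0.0]
ft_force: [5.5, 6.6, -3.4]
finger_gap: 0.0092
grasp_force: 58.6
stn x -34.2 y 134.3 z 7.5 r 134.5 ang(from right) 3.086 gap 0.0092 f [ 5.5  6.6 -3.4]
```

```bash
python3 -m handwheel '[[[0,0,4],[0,0,0],5],[[0,0,4],[0,0,0],5],[[0,0,3],[0,0,0],5],[[0,0,0],[0,0,0],5],[[0,0,0],[0,0,0],5]]'
python3 -c "
from h import *
arc(.016)"
```

```text
t: 46.1
eef_pos: [0.4824, 0.1718, 0.0628]
ee_rot: [0.031, 1.0, 0.001, 0.0]
ft_force: [-2.7, 4.3, 12.5]
finger_gap: 0.0095
grasp_force: 64.6
stn x -34.1 y 134.5 z -1.2 r 134.5 ang(from right) -3.132 gap 0.0095 f [-2.7  4.3 12.5]
```

At the stop. I release, rise, move away and check numerically.

```bash
python3 -m handwheel '[[[0,0,-1],[0,0,0],20],[[0,0,0],[0,0,0],40],[[0,0,0],[0,0,0],45],[[0,0,-15],[0,0,0],45],[[0,0,-30],[0,0,0],60],[[0,0,-35],[0,0,0],60],[[0,0,-35],[0,0,0],60],[[0,0,-20],[0,0,0],60],[[0,0,0],[0,0,0],60],[[0,0,0],[0,0,0],60]]'
python3 - <<'E'
from h import *
bars()
k=get_calibration("top"); im=snapshot("top"); t0=cv2.imread("pics/top0.png"); ks=get_calibration("scene"); sc=snapshot("scene"); s0=cv2.imread("pics/scene0.png")
for n,kk,a,b in(("top",k,t0,im),("scene",ks,s0,sc)):
  for side in(1,-1):
    for x in(-.08,0,.08):
        best=None
        # mean brightness along ring radius 25 mm at z .0525, searched over offsets
        th=np.linspace(0,2*np.pi,90,endpoint=False)
        def ring(I,dx,dy):
            g=cv2.cvtColor(I,cv2.COLOR_BGR2GRAY).astype(np.float32)
            p=np.array([proj(stn(x+dx+.0245*np.cos(t),side*.056+dy+.0245*np.sin(t),.0525),kk) for t in th],np.float32)
            v=cv2.remap(g,p[:,0:1],p[:,1:2],cv2.INTER_LINEAR); return v.mean()
        r=[(ring(b,dx,dy),dx,dy) for dx in np.arange(-.008,.0081,.002) for dy in np.arange(-.008,.0081,.002)]
        m=max(r); print(n,"L" if side>0 else "R",x,"init %.0f now %.0f best %.0f at %.0f,%.0f mm"%(ring(a,0,0),ring(b,0,0),m[0],m[1]*1000,m[2]*1000))
E
```

```text
t: 46.93
eef_pos: [0.4826, 0.1708, 0.1983]
ee_rot: [0.032, 0.999, -0.001, 0.001]
ft_force: [-0.4, -0.1, -0.7]
finger_gap: 0.0601
grasp_force: 0.0
wrist blue [([311, 172, 18, 107, 1832], [319.5, 224.5])]
wrist green []
scene blue [([259, 255, 31, 25, 156], [274.5, 266.7])]
scene green []
top blue []
top green []
top L -0.08 init 195 now 212 best 215 at -8,8 mm
top L 0 init 193 now 185 best 188 at -8,8 mm
top L 0.08 init 193 now 195 best 200 at 8,8 mm
top R -0.08 init 193 now 188 best 198 at 0,4 mm
top R 0 init 190 now 183 best 196 at 0,6 mm
top R 0.08 init 189 now 177 best 181 at 8,8 mm
scene L -0.08 init 203 now 201 best 211 at 8,2 mm
scene L 0 init 206 now 204 best 212 at 8,0 mm
scene L 0.08 init 210 now 209 best 213 at 8,-8 mm
scene R -0.08 init 212 now 195 best 246 at 0,6 mm
scene R 0 init 209 now 199 best 246 at 0,6 mm
scene R 0.08 init 205 now 210 best 226 at 8,8 mm
```

```bash
sed -i 's/(S>185)/(S>(185 if c=="blue" else 120))/; s/(V>100)).astype(np.uint8),cv2.MORPH_CLOSE,np.ones((7,7)))\n/&/' h.py
python3 -m handwheel '[[[0,-24,-15],[0,0,0],60],[[0,-30,-15],[0,0,0],60],[[0,-30,-10],[0,0,0],60],[[0,-30,0],[0,0,0],60],[[0,-30,0],[0,0,0],60],[[0,-30,0],[0,0,0],60],[[0,-20,0],[0,0,0],60],[[0,0,0],[0,0,0],60],[[0,0,0],[0,0,0],60]]'
python3 - <<'E'
from h import *
bars(); arc()
k=get_calibration("wrist"); im=snapshot("wrist"); cv2.imwrite("pics/v1.png",im); h=cv2.cvtColor(im,cv2.COLOR_BGR2HSV)
import pickle; pickle.dump(k,open('kw.pkl','wb'))
g=cv2.cvtColor(im,cv2.COLOR_BGR2GRAY)
for x in(-.08,0,.08): print("nest",x,proj(stn(x,-.056,.0405),k).round(1),proj(stn(x,-.056,.0525),k).round(1))
f=k["intrinsics"][0,0]; d=np.linalg.norm(k["R"]@stn(-.04,-.056,.0525)+k["t"]); r=.027*f/d; print("r",r)
C=cv2.HoughCircles(cv2.medianBlur(g,3),cv2.HOUGH_GRADIENT,1.2,40,param1=120,param2=28,minRadius=int(r*.75),maxRadius=int(r*1.3))
print(C[0][:8].round(1) if C is not None else None)
# dark pins
for s,ce,m in blobs((g<70),15):
    if s[4]<250 and 100<ce[0]<420 and ce[1]<420: print("pin",s.tolist(),ce.round(1))
E
```

```text
t: 47.93
eef_pos: [0.4695, -0.0237, 0.2374]
ee_rot: [0.033, 0.999, -0.001, -0.001]
ft_force: [-0.3, 0.1, 0.0]
finger_gap: 0.0599
grasp_force: 0.0
wrist blue [([558, 164, 35, 95, 1448], [574.7, 211.6])]
wrist green [([221, 260, 18, 52, 675], [229.7, 284.5])]
scene blue [([259, 255, 31, 25, 152], [274.6, 266.6])]
scene green [([408, 301, 28, 29, 218], [421.4, 314.8]), ([229, 349, 18, 15, 201], [237.9, 355.9])]
top blue [([289, 242, 11, 38, 223], [294.0, 260.0])]
top green []
stn x -34.8 y -59.9 z 181.7 r 191.4 ang(from right) 1.252 gap 0.0603 f [ 0.6 -0.5  0. ]
nest -0.08 [323.4 154.5] [323.6 156.5]
nest 0 [323.1 253.7] [323.3 259.1]
nest 0.08 [322.8 338.9] [323.  346.6]
r 35.49880660470696
[[330.6 155.4  37. ]
 [329.4 257.4  27.8]
 [469.8 155.4  30.7]
 [462.6 251.4  27.6]
 [549.  346.2  27.1]
 [324.6 324.6  37.4]]
pin [290, 120, 7, 7, 32] [292.9 123.2]
pin [353, 121, 6, 6, 30] [355.6 123.4]
pin [292, 182, 5, 7, 30] [294.  185.1]
pin [352, 184, 5, 5, 18] [354.3 186.2]
pin [292, 225, 6, 7, 29] [294.8 228.3]
pin [349, 226, 7, 6, 29] [352.2 228.3]
pin [294, 278, 5, 7, 29] [295.9 280.8]
pin [294, 315, 5, 7, 31] [296.3 318. ]
pin [348, 315, 5, 7, 28] [349.9 318.1]
pin [347, 360, 4, 7, 26] [348.5 363.2]
```

```bash
cat > ring.py <<'E'
from h import *
import pickle
from scipy.optimize import minimize
def ringfit(imgs,z=.0525):
    th=np.linspace(0,2*np.pi,180,endpoint=False)
    for x in(-.08,0):
        def sc(p):
            s=0
            for k,g in imgs:
                for r,w in((.0245,1),(.0205,-.5),(.030,-.5)):
                    zz=z if r<.03 else .0405
                    P=np.array([proj(stn(x+p[0]+r*np.cos(t),-.056+p[1]+r*np.sin(t),zz),k) for t in th],np.float32)
                    v=cv2.remap(g,P[:,:1],P[:,1:],cv2.INTER_LINEAR).ravel(); s+=w*v.mean()
            return -s
        c=[(sc((a,b)),a,b) for a in np.arange(-.008,.0081,.002) for b in np.arange(-.008,.0081,.002)]; c=min(c)
        r=minimize(sc,c[1:],method="Nelder-Mead",options=dict(initial_simplex=[c[1:],(c[1]+.001,c[2]),(c[1],c[2]+.001)],xatol=1e-4))
        print("nest",x,"offset mm",(r.x*1000).round(1),"score",round(-r.fun,1))
if __name__=="__main__":
    G=lambda i:cv2.cvtColor(i,cv2.COLOR_BGR2GRAY).astype(np.float32)
    A=(pickle.load(open('kw.pkl','rb')),G(cv2.imread("pics/v1.png"))); B=(get_calibration("scene"),G(snapshot("scene")))
    for n,q in(("wrist",[A]),("scene",[B])): print(n); ringfit(q)
E
python3 ring.py
```

```text
wrist
nest -0.08 offset mm [0.7 5.7] score 38.7
nest 0 offset mm [0.2 5.7] score 46.0
scene
nest -0.08 offset mm [0.3 5.6] score 57.5
nest 0 offset mm [-0.1  6. ] score 57.8
```

Both lenses lie flat in right nests 1 and 2 but about 5.5 mm towards the hinge, which leaves a thin margin. I'll re-centre each with a grip along the hinge direction.

```bash
python3 -m handwheel '[[[0,0,0],[0,0,7.1],64],[[0,0,0],[0,0,7.1],64],[[0,0,0],[0,0,7.1],64],[[0,0,0],[0,0,7.1],64],[[0,0,0],[0,0,7.1],64],[[0,0,0],[0,0,7.1],64],[[0,0,0],[0,0,7.1],64],[[0,0,0],[0,0,7.1],64],[[0,0,0],[0,0,7.1],64],[[0,0,0],[0,0,7.1],64],[[0,0,0],[0,0,7.1],64],[[0,0,0],[0,0,7.1],64],[[0,0,0],[0,0,4.8],64],[[0,0,0],[0,0,0],64],[[0,0,0],[0,0,0],64]]'
python3 -c "
from h import *
plan(stn(-.0795,-.052,.13),SY); arc()"
```

```text
t: 49.43
eef_pos: [0.4698, -0.0223, 0.238]
ee_rot: [0.728, 0.686, -0.001, 0.0]
ft_force: [0.9, 0.2, 0.4]
finger_gap: 0.0639
grasp_force: 0.0
shift mm [  8.3 -44.7 108. ] rot [-0.02  0.1   0.08] pos [ 0.4698 -0.0223  0.238 ] q6 1.58 f [0.9 0.2 0.4] gap 0.0639 t 49.4
stn x -34.7 y -60.1 z 182.0 r 191.7 ang(from right) 1.252 gap 0.0639 f [0.9 0.2 0.4]
```

```bash
python3 -m handwheel '[[[4,-22,15],[0,0,0],64],[[4.3,-22.7,25],[0,0,0],64],[[0,0,35],[0,0,0],64],[[0,0,32],[0,0,0],64],[[0,0,28],[0,0,0],64],[[0,0,18],[0,0,0],64],[[0,0,8],[0,0,0],64],[[0,0,0],[0,0,0],64],[[0,0,0],[0,0,0],64]]'
python3 -c "
from h import *
plan(stn(-.0795,-.052,.069),SY)"
```

```text
t: 50.18
eef_pos: [0.4259, -0.0119, 0.0778]
ee_rot: [0.729, 0.685, -0.001, 0.001]
ft_force: [-0.3, -0.5, 0.5]
finger_gap: 0.0638
grasp_force: 0.0
shift mm [ 0.4 -0.3  8.8] rot [ 0.01  0.1  -0.05] pos [ 0.4259 -0.0119  0.0778] q6 1.61 f [-0.3 -0.5  0.5] gap 0.0638 t 50.2
```

```bash
python3 -m handwheel '[[[0,0,5],[0,0,0],64],[[0,0,2.5],[0,0,0],64],[[0,0,0],[0,0,0],64],[[0,0,0],[0,0,0],52],[[0,0,0],[0,0,0],46],[[0,0,0],[0,0,0],46],[[0,0,0],[0,0,0],46],[[0,0,0],[0,0,0],46]]';  python3 -m handwheel '[[[-2.5,0,0],[0,0,0],46],[[-2.5,0,0],[0,0,0],46],[[0,0,0],[0,0,0],46],[[0,0,0],[0,0,0],56],[[0,0,0],[0,0,0],64],[[0,0,0],[0,0,0],64],[[0,0,-8],[0,0,0],64],[[0,0,-25],[0,0,0],64],[[0,0,-25],[0,0,0],64],[[0,0,0],[0,0,0],64],[[0,0,0],[0,0,0],64]]'
python3 -c "
from h import *
plan(stn(.0,-.052,.0705),SY)"
```

```text
t: 50.85
eef_pos: [0.426, -0.0121, 0.0707]
ee_rot: [0.729, 0.684, -0.0, 0.001]
ft_force: [-2.3, 0.9, 7.4]
finger_gap: 0.0478
grasp_force: 60.4
t: 51.77
eef_pos: [0.4262, -0.017, 0.1293]
ee_rot: [0.729, 0.684, 0.0, 0.002]
ft_force: [-1.1, -0.4, -0.4]
finger_gap: 0.0641
grasp_force: 0.0
shift mm [ 5.7 78.4 59. ] rot [ 0.15  0.1  -0.14] pos [ 0.4262 -0.017   0.1293] q6 1.6 f [-1.1 -0.4 -0.4] gap 0.0641 t 51.8
```

```bash
python3 -m handwheel '[[[2,26,0],[0,0,0],64],[[2,28,0],[0,0,0],64],[[1.7,24.4,0],[0,0,0],64],[[0,0,20],[0,0,0],64],[[0,0,20],[0,0,0],64],[[0,0,12],[0,0,0],64],[[0,0,5],[0,0,0],64],[[0,0,1.5],[0,0,0],64],[[0,0,0],[0,0,0],64],[[0,0,0],[0,0,0],52],[[0,0,0],[0,0,0],46],[[0,0,0],[0,0,0],46],[[0,0,0],[0,0,0],46],[[0,0,0],[0,0,0],46]]';  python3 -m handwheel '[[[-2.5,0,0],[0,0,0],46],[[-2.5,0,0],[0,0,0],46],[[0,0,0],[0,0,0],46],[[0,0,0],[0,0,0],56],[[0,0,0],[0,0,0],64],[[0,0,0],[0,0,0],64],[[0,0,-8],[0,0,0],64],[[0,0,-25],[0,0,0],64],[[0,0,-30],[0,0,0],64],[[0,0,-35],[0,0,0],64],[[0,0,-35],[0,0,0],64],[[0,-20,-30],[0,0,0],64],[[0,-30,0],[0,0,0],64],[[0,0,0],[0,0,0],64],[[0,0,0],[0,0,0],64]]'
python3 - <<'E'
import ring
from ring import *
k=get_calibration("wrist"); im=snapshot("wrist"); plan(stn(0,.056,.25),SY)
G=lambda i:cv2.cvtColor(i,cv2.COLOR_BGR2GRAY).astype(np.float32)
print("wrist");ringfit([(k,G(im))]); print("scene"); ringfit([(get_calibration("scene"),G(snapshot("scene")))])
E
```

```text
t: 52.93
eef_pos: [0.505, -0.0164, 0.071]
ee_rot: [0.729, 0.684, 0.0, 0.002]
ft_force: [-1.1, 0.3, 6.9]
finger_gap: 0.047
grasp_force: 60.8
t: 54.18
eef_pos: [0.4533, -0.0178, 0.2333]
ee_rot: [0.729, 0.684, 0.0, 0.001]
ft_force: [-0.3, 0.3, -0.7]
finger_gap: 0.0639
grasp_force: 0.0
shift mm [112.7  50.8 -17.6] rot [ 0.06  0.1  -0.14] pos [ 0.4538 -0.0179  0.2326] q6 1.6 f [ 0.5 -0.3  0. ] gap 0.0639 t 54.2
wrist
nest -0.08 offset mm [ 0.5 -0.8] score 50.6
nest 0 offset mm [-0.1 -0. ] score 51.8
scene
nest -0.08 offset mm [1.1 0.3] score 58.3
nest 0 offset mm [-0.5  1.2] score 61.3
```

Both lenses are now centred to within about 1 mm. Next the switch: first translate, then turn.

```bash
python3 -c "
from h import *
plan([.586,.285,.235],SY)"
```

```text
shift mm [310.6 112.5  -3.5] rot [ 0.    0.1  -0.14] pos [ 0.454  -0.0179  0.232 ] q6 1.6 f [-0.3 -0.5 -0.3] gap 0.0638 t 54.3
```

```bash
python3 -m handwheel '[[[20,7,0],[0,0,-2],60],[[30,11,-1],[0,0,0],60],[[30,11,-1],[0,0,0],60],[[30,11,-1],[0,0,0],60],[[30,11,0],[0,0,0],60],[[30,11,0],[0,0,0],60],[[30,11,0],[0,0,0],60],[[30,11,0],[0,0,0],60],[[30,11,0],[0,0,0],60],[[30,11,0],[0,0,0],60],[[20,6,0],[0,0,0],60],[[0,0,0],[0,0,0],60]]'
python3 -m handwheel '[[[0,0,0],[0,0,-7],60],[[0,0,0],[0,0,-7],60],[[0,0,0],[0,0,-7],60],[[0,0,0],[0,0,-7],60],[[0,0,0],[0,0,-7],60],[[0,0,0],[0,0,-7],60],[[0,0,0],[0,0,-7],60],[[0,0,0],[0,0,-7],60],[[0,0,0],[0,0,-7],60],[[0,0,0],[0,0,-7],60],[[0,0,0],[0,0,-7],60],[[0,0,0],[0,0,-7],60],[[0,0,0],[0,0,-7],60],[[0,0,0],[0,0,-7],60],[[0,0,0],[0,0,-7],60],[[0,0,0],[0,0,-7],60],[[0,0,0],[0,0,-7],60],[[0,0,0],[0,0,-7],60],[[0,0,0],[0,0,-7],60],[[0,0,0],[0,0,-7],60]]' >/dev/null
python3 -m handwheel '[[[0,0,0],[0,0,-7],60],[[0,0,0],[0,0,-7],60],[[0,0,0],[0,0,-7],60],[[0,0,0],[0,0,-7],60],[[0,0,0],[0,0,-5.4],60],[[0,0,0],[0,-6,0],60],[[0,0,0],[0,-6,0],60],[[0,0,0],[0,-6,0],60],[[0,0,0],[0,-4.9,0],60],[[0,0,0],[0,0,0],60],[[0,0,0],[0,0,0],60]]'
python3 -c "
from h import *
plan2(.0586,-.4)"
```

```text
t: 55.28
eef_pos: [0.5762, 0.2922, 0.2314]
ee_rot: [0.716, 0.698, -0.002, -0.0]
ft_force: [1.1, 0.1, -0.7]
finger_gap: 0.06
grasp_force: 0.0
t: 57.87
eef_pos: [0.5754, 0.287, 0.2338]
ee_rot: [-0.641, 0.742, 0.129, 0.148]
ft_force: [0.8, 0.3, -0.4]
finger_gap: 0.0606
grasp_force: 0.0
shift [ 41.6 -10.7 127.6] rot [ 0.06 -0.27  0.03] pos [0.5754 0.287  0.2338] q [ 0.32  0.11  0.11  1.39  0.35 -1.07] gap 0.0606 f [ 0.8  0.3 -0.4] t 57.9
```

```bash
python3 -m handwheel '[[[20,-5,10],[0,0,0],60],[[20,-5.5,20],[0,0,0],60],[[0,0,28],[0,0,0],60],[[0,0,28],[0,0,0],60],[[0,0,20],[0,0,0],60],[[0,0,10],[0,0,0],60],[[0,0,5],[0,0,0],60],[[0,0,0],[0,0,0],60],[[0,0,0],[0,0,0],60]]'
python3 - <<'E'
from h import *
plan2(.0586,-.4); bars()
for z in(.048,.052,.06):
    y=np.sqrt(.134**2-(z-.048)**2)
    print(z,"green",[proj(stn(.0365,-y,z+.004),get_calibration(n)).round(1) for n in("top","scene")],"blue",[proj(stn(-.0365,y,z+.004),get_calibration(n)).round(1) for n in("top","scene")])
E
```

```text
t: 58.62
eef_pos: [0.5876, 0.2972, 0.1085]
ee_rot: [-0.642, 0.741, 0.129, 0.15]
ft_force: [0.1, -0.5, 0.6]
finger_gap: 0.0603
grasp_force: 0.0
shift [4.3 0.  7.5] rot [ 0.03 -0.13  0.21] pos [0.5876 0.2972 0.1085] q [ 0.33  0.16 -0.08  1.15  0.35 -1.06] gap 0.0603 f [ 0.1 -0.5  0.6] t 58.6
wrist blue []
wrist green []
scene blue [([259, 255, 31, 25, 154], [274.6, 266.6])]
scene green [([408, 301, 28, 29, 219], [421.3, 314.9]), ([229, 349, 18, 15, 202], [237.9, 355.9])]
top blue []
top green [([427, 225, 9, 36, 196], [431.2, 243.0])]
0.048 green [array([431.6, 242.9]), array([421.4, 314.9])] blue [array([294.3, 260.4]), array([274.7, 266.8])]
0.052 green [array([432. , 242.5]), array([421.6, 313.3])] blue [array([294.3, 260.1]), array([274.6, 265.3])]
0.06 green [array([432.7, 241.7]), array([422. , 310.1])] blue [array([294.3, 259.4]), array([274.5, 262.3])]
```

Both bars match the flat positions (z = 0.048) to within 0.5 px. I switch the lamp on.

```bash
python3 -m handwheel '[[[2,0,5],[0,0,0],60],[[0,0,2.5],[0,0,0],60],[[0,0,0],[0,0,0],60],[[0,0,0],[0,0,0],40],[[0,0,0],[0,0,0],15],[[0,0,0],[0,0,0],10],[[0,0,0],[0,0,0],10],[[0,0,0],[0,0,0],10],[[0,0,0],[0,0,0],10],[[0,0,0],[0,0,0],10],[[0,0,-4],[0,0,0],10],[[0,0,-4],[0,0,0],10],[[0,0,-3.5],[0,0,0],10],[[0,0,0],[0,0,0],10],[[0,0,0],[0,0,0],10]]'
python3 -c "
from h import *
plan2(.07,-.4)"
```

```text
t: 60.02
eef_pos: [0.587, 0.2935, 0.11]
ee_rot: [-0.642, 0.741, 0.129, 0.15]
ft_force: [8.2, 1.1, -4.5]
finger_gap: 0.0262
grasp_force: 59.8
shift [ 1.5 -0.  -1.2] rot [ 0.04 -0.13  0.16] pos [0.587  0.2935 0.11  ] q [ 0.33  0.15 -0.08  1.15  0.35 -1.07] gap 0.0262 f [ 8.2  1.1 -4.5] t 60.0
```

```bash
python3 -m handwheel '[[[-5.6,0,0.2],[0,4.58,0],10],[[-5.6,0,0.2],[0,4.58,0],10],[[-5.6,0,0.2],[0,4.58,0],10],[[-5.6,0,0.2],[0,4.58,0],10],[[-5.6,0,0.2],[0,4.58,0],10],[[-5.6,0,0.2],[0,4.58,0],10],[[-5.6,0,0.2],[0,4.58,0],10],[[-5.6,0,0.2],[0,4.58,0],10],[[-5.6,0,0.2],[0,4.58,0],10],[[-5.6,0,0.2],[0,4.58,0],10],[[-2,0,0],[0,0,0],10],[[0,0,0],[0,0,0],10],[[0,0,4],[0,0,0],10],[[0,0,4],[0,0,0],10],[[0,0,2],[0,0,0],10],[[0,0,0],[0,0,0],10]]'
python3 -m handwheel '[[[0,0,0],[0,0,0],40],[[0,0,0],[0,0,0],60],[[0,0,0],[0,0,0],60],[[0,0,-10],[0,0,0],60],[[0,0,-25],[0,0,0],60],[[0,0,-25],[0,0,0],60],[[0,0,-10],[0,0,0],60],[[0,0,0],[0,0,0],60],[[0,0,0],[0,0,0],60]]'
python3 - <<'E'
from h import *
from ring import ringfit
plan2(.05,.4); extent(.4)
G=lambda i:cv2.cvtColor(i,cv2.COLOR_BGR2GRAY).astype(np.float32)
s=snapshot("scene"); ringfit([(get_calibration("scene"),G(s))]); bars()
for n in ("scene",):
    h=cv2.cvtColor(s,cv2.COLOR_BGR2HSV); H,S,V=[h[...,i].astype(int) for i in range(3)]
    print([(x[0].tolist(),x[1].round(1)) for x in blobs(((H<6)|(H>174))&(S>180)&(V>120),40) if 220<x[1][0]<290])
E
```

```text
t: 61.35
eef_pos: [0.5952, 0.3442, 0.1016]
ee_rot: [-0.641, 0.741, -0.132, -0.151]
ft_force: [7.2, -6.4, 7.0]
finger_gap: 0.0267
grasp_force: 59.3
t: 62.1
eef_pos: [0.5981, 0.3731, 0.1643]
ee_rot: [-0.642, 0.741, -0.13, -0.151]
ft_force: [-0.3, 0.1, -0.9]
finger_gap: 0.0601
grasp_force: 0.0
shift [ 4.4 -0.7 80.4] rot [-0.07 -0.07  0.2 ] pos [0.5981 0.3731 0.1643] q [ 0.66  0.81  0.92  1.98 -0.27 -0.73] gap 0.0601 f [-0.3  0.1 -0.9] t 62.1
top red along lever mm (np.float64(20.0), np.float64(113.50000000000009), 118)
scene red along lever mm (np.float64(21.5), np.float64(78.00000000000006), 114)
nest -0.08 offset mm [1.1 0.3] score 60.2
nest 0 offset mm [-0.5  1.2] score 63.1
wrist blue []
wrist green []
scene blue [([259, 255, 31, 24, 152], [274.6, 266.6])]
scene green [([408, 301, 28, 29, 216], [421.5, 314.8]), ([230, 349, 17, 15, 200], [238.0, 355.9])]
top blue [([289, 242, 11, 38, 226], [294.0, 260.2])]
top green [([427, 225, 9, 36, 196], [431.2, 243.0])]
[([235, 172, 19, 28, 180], array([245.4, 184.6]))]
```

The scene reading is identical to the first ON state, with the lenses nested and the leaves flat. I hand in.

```bash
python3 -c "
from bench import bot
print(bot.job_done())"
```

```text
the job is handed in; nothing more can be done
None
```

I handed the job in after about 62 s of robot time and got no verdict back; by my last checks both lenses lie flat in right-leaf nests 1 and 2 after the turnover, both leaves are flat, and the lamp is on with its collar down.

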